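# Load a board into the test fixture, break the lid stay and shut the lid

### The arm

A 6-joint arm with a two-finger parallel gripper is mounted at the origin on the work surface. World frame = base frame: x ahead of the robot, y to its left, z up, the work surface at z = 0. Lengths are in m, angles in degrees, forces in N, time in s.
With the tool pointing down it reaches from about 0.375 to 0.9 m from the base axis. Payload 3.1 kg.
Tool frame: the origin (TCP) lies on the centre line of the jaws, within the pads' length; the fingertips stand 19 mm ahead of it and the grasp point (between the pads) is the TCP; z points along the fingers, y is the direction in which the jaws open and shut (so a half turn about z gives the same grasp; the last joint's range is limited). The gripper opens to 87 mm and grips with 3 to 60 N. Pads are 19 mm wide; open, the fingers measure 117 mm over their backs; the gripper's body (75 mm by 190 mm) begins 51 mm behind the grasp point.
Start: joints at [55.262, 30.224, 82.088, -0, 67.689, -10.227], TCP at [0.259, 0.569, 0.242] pointing down, gripper open.
Joint ranges: [-176.69, 176.69], [-43.24, 126.21], [12.49, 139.97], [-82, 262], [0, 151.66], [-163.58, 163.58]. Speed limits (degrees/s): [159.86, 159.86, 180, 180, 180, 180].

### API

Orientations are given as a 3x3 rotation matrix whose columns are the frame's x, y, z axes.
In Python, from rig import bot gives the robot as it stands.
- The arm moves only by the tool carry_out, never from a script. Its argument "targets" is a list of rows, each a list of 6 numbers: the shift along the tool's x, y, z each as a share of 200 mm, from -1 to 1, then the turn, a rotation vector about the tool's x, y, z each as a share of pi/2 rad, from -1 to 1. In form: [[dx, dy, dz, ax, ay, az], ...]. A call has 1 to 20 rows; each row is the pose to reach, as a shift and turn from the pose measured when the call began, along the tool's axes at that moment; what a row does not reach only later rows make up. A row lasts 1/8 s, in which the tool goes at most 62.5 mm and 10.7 degrees, less where a joint would pass 70% of its speed; a pose out of reach is approached as far as the arm can. A call with a number of a shift or a turn outside -1 to 1 is refused whole. A call with a gripper value outside its range is refused whole. "jaw" is the gripper's target within -1 to 1 (fully open at 1, half-way at 0, shut at -1), set as the call begins (left out, the last holds). The fingers move at their own pace and stop on an object; the grip force is fixed at half the most. Time passes only in rows, so rows that repeat a pose let the fingers close. It gives the time, the measured TCP pose, the force and the opening at its end, in the units of the state.
- bot.read_state(): the state, without advancing time (a new reading comes with each control period).
- bot.capture(name): name is "scene" or "top" or "wrist"; returns the picture (420x560x3 uint8, blue, green, red); there is no depth.
- bot.camera_info(name): a dict with "camera_matrix" (3x3 intrinsics, pixels), "k1" (the pictures are not rectified: a ray, as slopes to the right and down, at radius r is drawn at 1 + k1 r^2 times it, then the intrinsics apply), "view" (4x4, takes a point from world to camera coordinates); the wrist camera has in their place "mount" (4x4, takes a point from camera to tool coordinates, whose origin is the TCP and whose axes are the flange's). Camera axes: x right, y down, z forward; pixel columns grow to the right and rows downward; lengths in m; the calibration is good to about 2 mm. A picture is of the moment at which its call begins: read the wrist's pose just before it. camera_info takes no time and is no camera call.
- bot.hand_in(): hands the job in, once; it reports no verdict.
The state is a dict: "time_s": time; "joint_positions": joint angles; "qvel": joint speeds; "tau": joint torques, N m; "position": TCP position; "tcp_rot": TCP orientation; "force": force on the tool from outside, world axes, zero at the start; "moment": the same for the moment, N m; "opening": opening from 0.0 (shut) to 1.0 (fully open).
Only numpy, scipy, OpenCV 4.12 (cv2) and the standard library are available. Lean on these libraries where they do the work, as an engineer would, in place of code of your own. Each camera call takes 0.05 s, during which the arm holds its last target.

### The job

Lay the circuit board with the cut-off corner into the matching recess of the test fixture, component side up and fully home, while the lid is still locked open, and let go of it. Then press the knee of the folding lid stay towards the hinge, only until the lock gives way, so that the lid stays up; do not force it. Finally take the lid by its bar handle, lower it gently all the way shut without letting it drop, let go, and leave the other things on the bench where they are.

Things in the scene. Friction and masses are not known exactly. Their poses are not given: they have to be found in the camera images.
- fixture: Clamshell board test fixture, fixed: grey case 230 (x) x 250 (y) x 90 mm high, its open top 24 mm deep inside 8 mm walls; a pale nest plate with the board-shaped recess lies inside. Origin: centre of the case's underside, on the bench. x points from the case's front to the lid's hinge, y is parallel to the hinge, z up. The stay is at the -y end, inside the wall.
- nest (a point): Where point board_mid comes to lie when the board is fully home: 8.6 mm over the recess floor, in the fixture frame (-20, 20, 74.6) mm. The recess is 5 mm deep, its floor 66 mm above the bench; its outline is the board's plus 1.3 mm all round. A seated board's axes are parallel to the fixture's, same signs.
- nest_corner (a point): Where point board_corner comes to lie when the board is fully home, beside the slanting corner of the recess (towards -x and -y of the nest in the fixture frame); same height as nest.
- board_mid (a point): The board to load: loose green circuit board 70 (x) x 100 (y) x 3.2 mm, ONE corner (-x, -y) cut off at 45 degrees (18 mm legs); in its middle a black connector block 12 (x) x 60 (y) mm, 14 mm high, to grip it by; other parts 2 mm high. About 0.11 kg, lying component side up. Point: centre of the board, 8.6 mm over its underside (half of 17.2 mm); axes are the board's.
- board_corner (a point): The middle of the board's cut-off edge (board frame (-26, -41) mm from board_mid), at the height of board_mid.
- stay_lower: Lower bar of the folding lid stay, steel, 14 x 3 mm, 136 mm from pivot to knee (the upper bar: 47 mm). Origin: the stay's foot pivot, fixed on the case. x runs along the bar to the knee, y parallel to the hinge.
- knee (a point): The stay's knee: centre of the round steel boss that one presses, 18 mm diameter, 20 mm long, axis parallel to the hinge. Locked, it is 166 mm above the bench and 9 mm off the straight line foot to head, up and to the front. Press it across that line, towards the hinge and down (31 degrees from straight down): resistance rises to about 9 N in the first 5 mm, then it gives.
- stay_head (a point): The stay's upper pivot, on the lid.
- stay_knee (a joint): Angle of the stay's knee, rad: -0.26 locked (against its stop), 0 straight; about 9 mm of pressing brings it there and it snaps on by itself. Positive: broken and folding, about 3.0 with the lid shut. Pressing the knee on by more than about 30 mm past straight pulls the lid down until it drops.
- lid (a joint): Opening angle of the lid, rad: 0 shut, 1.40 (80 degrees) locked open. With the stay broken, hinge friction alone holds the lid while it is steep; below about 1.2 to 1.1 rad it falls by its own weight. The lid: aluminium frame with a clear window, 224 x 250 x 10 mm, about 0.6 kg, four hold-down pushers 23 mm long on its underside.
- lid_hinge (a point): Middle of the lid's hinge axis, 95 mm above the bench; the axis is parallel to the fixture's y.
- handle (a point): Centre of the lid's bar handle: round steel bar, 12 mm diameter, along the fixture's y, 110 mm clear between its posts, its centre 42 mm off the lid's outer face and 173 mm from the hinge axis. 268 mm above the bench with the lid locked open (on the lid's far side, seen from the case's front), 147 mm when shut. It turns with the lid and can turn between gripping fingers.
- square_mid (a point): Bystander: a smaller square board 75 x 75 x 3.2 mm with all four corners, with a similar connector block of 45 mm; point at its centre 8.6 mm up. It may lie in either of the two board places.
- parts_box: Bystander: clear divided parts box 110 x 170 x 35 mm; origin at the centre of its underside.
- driver: Bystander: screwdriver, 170 mm long, lying along its x; origin under its middle.
Mind the look-alikes: they are no part of the job. Leave any grey or purple look-alike of the part that bears board_mid alone.

How it is judged (in metres and radians):
On the way, in this order (a step that is already met when the one before it is completed fails the run):
1. the cut-corner board lies fully home in the recess, let go, the lid still locked open (horizontal distance between board_mid and nest below 0.003 m and horizontal distance between board_corner and nest_corner below 0.005 m and z of board_mid in the frame of fixture between 0.0716 and 0.0766 m and angle between board_mid's own z axis and vertical below 0.04 rad and contact force between the fingers and board below 0.1 N and value of joint stay_knee below -0.1 rad and value of joint lid above 1.3 rad), for 0.2 s.
2. the stay is broken, its knee past the straight line, and the lid is still up (value of joint stay_knee above 0.08 rad and value of joint lid above 1.15 rad), for 0.3 s.
At the end, for the whole second after the job is handed in: The lid is fully shut (within 0.03 rad) and at rest, and under it the cut-corner board lies flat and fully home in the recess, right way round (centre within 3 mm, cut corner within 5 mm, height within 2 mm up and 3 mm down, tilt under 0.04 rad), at rest (horizontal distance between board_mid and nest below 0.003 m and horizontal distance between board_corner and nest_corner below 0.005 m and z of board_mid in the frame of fixture between 0.0716 and 0.0766 m and angle between board_mid's own z axis and vertical below 0.04 rad and value of joint lid below 0.03 rad and velocity of joint lid between -0.05 and 0.05 rad/s and linear speed of board below 0.02 m/s); the robot touches nothing.
It fails at once if the lid drops or is slammed: it closes faster than 2.5 rad/s (value of joint lid below 1.25 rad and velocity of joint lid below -2.5 rad/s).
It fails at once if the stay is forced: pressed with more than 40 N (contact force between the fingers and stay_lower above 40 N).
It fails at once if a bystander (square board, parts box, screwdriver) is moved more than 20 mm (distance of any of square_mid, parts_box, driver from where it was at the start of the episode above 0.02 m).
It also fails if it takes over 64 s, if anything falls off the work surface, if the arm or the gripper's body presses on something with over 40 N, if the wrist force passes 120 N, or if a joint passes its speed limit or range.

## Working session

There is one attempt and no reset: what is moved stays moved. The work goes in short steps, Python scripts to look and compute and a tool call to move; the robot and the scene stay as the last step left them, time stands still between calls to the robot, and variables do not carry over. Pictures are saved under pics/ and viewed, and the job is handed in when it is done.

Besides the shell and the picture viewer there is one more tool, called as a command line: name --pt "numbers of a row" for each row, then --argument value for the rest. carry_out: Moves the arm, as the interface text tells. Shift numbers are shares of 200 mm and turn numbers shares of pi/2 rad, none past 1 either way. Its arguments: {"type":"object","properties":{"targets":{"type":"array"},"jaw":{"type":"number"}},"required":["targets"]}

```bash
ls; mkdir -p pics; python3 - <<'E'
from rig import bot
import cv2
s=bot.read_state(); print(s)
for n in ["scene","top","wrist"]:
    print(n,bot.camera_info(n))
    cv2.imwrite(f"pics/{n}0.png",bot.capture(n))
E
```

```text
pics
{'time_s': 0.0, 'joint_positions': array([ 5.52627474e+01,  3.02768403e+01,  8.21564018e+01,  6.01981944e-06,
        6.76886564e+01, -1.02283547e+01]), 'qvel': array([-0.11095415, -0.18483137, -0.05597346,  0.03092077,  0.08105543,
        0.04541774]), 'tau': array([-7.15113638e-04, -4.40036166e+01, -1.76595122e+01,  6.33720355e-02,
        5.82079869e-02, -1.52403941e-04]), 'position': array([0.25885641, 0.56811776, 0.2405943 ]), 'tcp_rot': array([[-9.09896613e-01,  4.14833320e-01, -1.21237548e-03],
       [ 4.14834920e-01,  9.09895012e-01, -1.74829193e-03],
       [ 3.77884655e-04, -2.09370059e-03, -9.99997737e-01]]), 'force': array([ 0.59702155, -0.05921181,  0.23112093]), 'moment': array([-0.02977196, -0.01186034, -0.02526232]), 'opening': 0.996957551728038}
scene {'camera_matrix': array([[383.9877288 ,   0.        , 277.36943179],
       [  0.        , 383.9877288 , 209.07116618],
       [  0.        ,   0.        ,   1.        ]]), 'k1': -0.04184878955615413, 'view': array([[-0.69526932,  0.7187367 ,  0.00425868,  0.47108786],
       [ 0.46118528,  0.45065607, -0.7643410
[... 456 characters left out ...]
983,  0.58544452],
       [ 0.17229911,  0.01902625, -0.98486091,  1.28696666],
       [ 0.        ,  0.        ,  0.        ,  1.        ]])}
wrist {'camera_matrix': array([[326.32459556,   0.        , 277.14549348],
       [  0.        , 326.32459556, 213.84682359],
       [  0.        ,   0.        ,   1.        ]]), 'k1': -0.03332850057864729, 'mount': array([[-8.72800131e-04, -9.53670524e-01, -3.00851739e-01,
         8.15432471e-02],
       [ 9.99999619e-01, -8.35970046e-04, -2.51152963e-04,
         2.05587339e-04],
       [-1.19858642e-05, -3.00851844e-01,  9.53670891e-01,
        -1.42720679e-01],
       [ 0.00000000e+00,  0.00000000e+00,  0.00000000e+00,
         1.00000000e+00]])}
```

View pics/scene0.png

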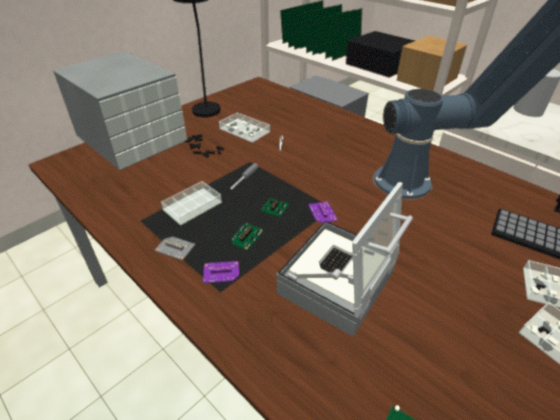

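View pics/top0.png

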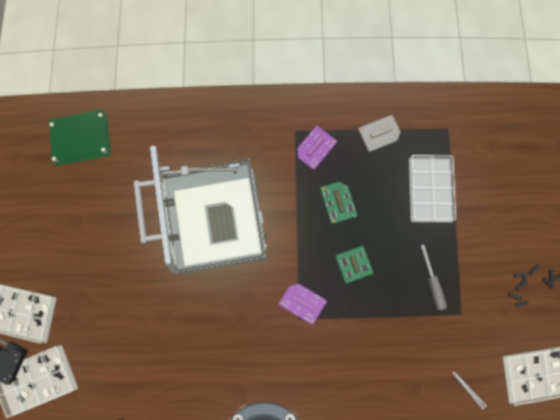

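View pics/wrist0.png

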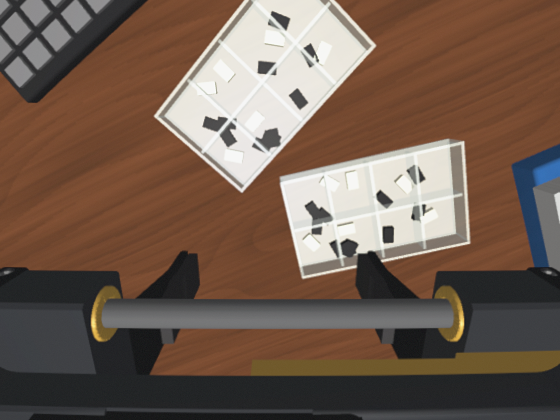

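```bash
cat > h.py <<'E'
import numpy as np, cv2
from rig import bot
def cam(name,s=None):
    c=bot.camera_info(name); K=c["camera_matrix"]; k1=c["k1"]
    if name=="wrist":
        s=s or bot.read_state(); T=np.eye(4); T[:3,:3]=s["tcp_rot"]; T[:3,3]=s["position"]
        V=np.linalg.inv(T@c["mount"])
    else: V=c["view"]
    return K,k1,V
def proj(P,C):
    K,k1,V=C; P=np.atleast_2d(P); q=P@V[:3,:3].T+V[:3,3]; s=q[:,:2]/q[:,2:]
    s=s*(1+k1*(s**2).sum(1,keepdims=True)); return s@K[:2,:2].T+K[:2,2]
def ray(uv,C):
    K,k1,V=C; d=(np.atleast_2d(uv)-K[:2,2])/np.array([K[0,0],K[1,1]]); s=d.copy()
    for _ in range(20): s=d/(1+k1*(s**2).sum(1,keepdims=True))
    R=V[:3,:3]; o=-R.T@V[:3,3]; D=np.c_[s,np.ones(len(s))]@R; return o,D
def onplane(uv,C,z):
    o,D=ray(uv,C); return o+D*((z-o[2])/D[:,2])[:,None]
def crop(img,x0,y0,x1,y1,f,name): cv2.imwrite(name,cv2.resize(img[y0:y1,x0:x1],None,fx=f,fy=f,interpolation=cv2.INTER_CUBIC))
E
python3 - <<'E'
from h import *
i=cv2.imread('pics/top0.png'); crop(i,120,130,280,280,5,'pics/t1.png'); crop(i,290,120,400,330,2.8,'pics/t2.png')
C=cam("top")
# green boards
hsv=cv2.cvtColor(i,cv2.COLOR_BGR2HSV)
m=cv2.inRange(hsv,(50,60,30),(90,255,255))
n,l,st,ce=cv2.connectedComponentsWithStats(m)
for k in range(1,n):
    if st[k,4]>100: print(st[k],ce[k],onplane(ce[k],C,0.0032))
E
```

```text
[  50  110   60   55 2569] [ 79.24056053 137.1074348 ] [[0.80956203 0.50460294 0.0032    ]]
[320 181  38  43 793] [338.59899117 201.35813367] [[ 0.6137318  -0.20388109  0.0032    ]]
[335 245  39  39 758] [354.36411609 263.75593668] [[ 0.44963451 -0.23929989  0.0032    ]]
```

View pics/t1.png

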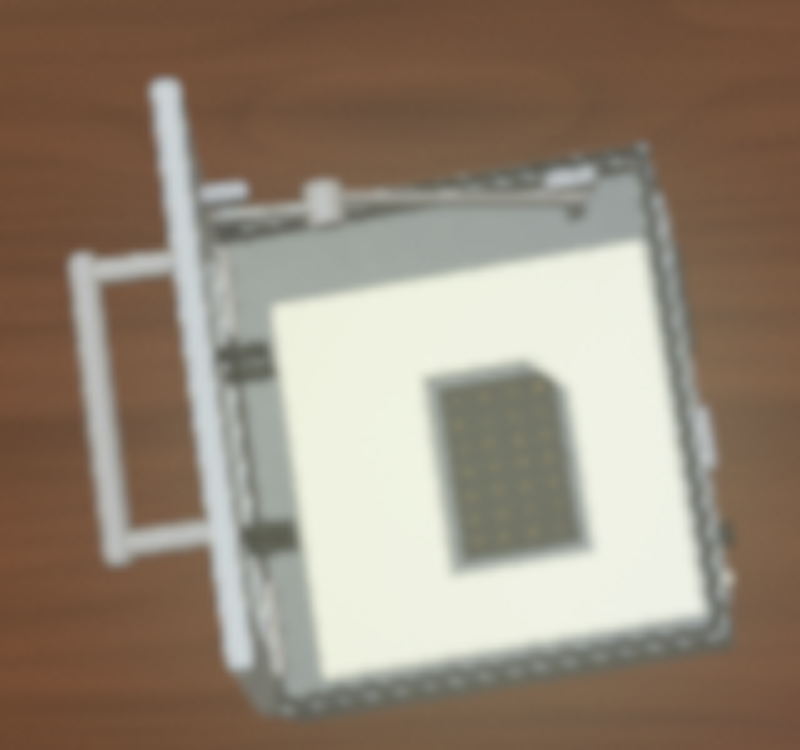

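View pics/t2.png

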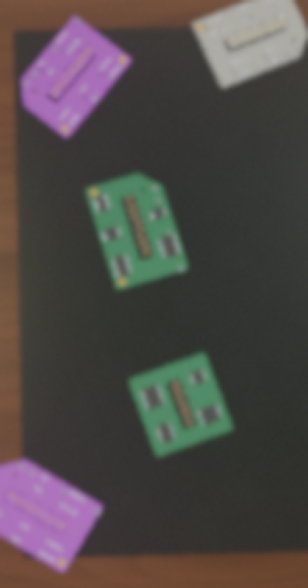

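```bash
python3 - <<'E'
from h import *
i=cv2.imread('pics/top0.png'); C=cam("top"); S=cam("scene")
hsv=cv2.cvtColor(i,cv2.COLOR_BGR2HSV)
# pale plate
m=cv2.inRange(hsv,(15,0,200),(60,60,255)); m[:, :165]=0; m[:,275:]=0; m[:130]=0; m[290:]=0
cs,_=cv2.findContours(m,cv2.RETR_CCOMP,cv2.CHAIN_APPROX_NONE)
for c in cs:
    if cv2.contourArea(c)>300:
        W=onplane(c[:,0].astype(float),C,0.071)[:,:2]*1000
        r=cv2.minAreaRect(W.astype(np.float32)); print('plate',cv2.contourArea(c),r, cv2.boxPoints(r).round().tolist())
m=cv2.inRange(hsv,(50,60,30),(90,255,255)); n,l,st,ce=cv2.connectedComponentsWithStats(m)
for k in range(1,n):
    if 500<st[k,4]<1000:
        mm=cv2.morphologyEx((l==k).astype(np.uint8),cv2.MORPH_CLOSE,np.ones((7,7)))
        c=max(cv2.findContours(mm,cv2.RETR_EXTERNAL,cv2.CHAIN_APPROX_NONE)[0],key=len)
        W=onplane(c[:,0].astype(float),C,0.0032)[:,:2]*1000
        r=cv2.minAreaRect(W.astype(np.float32)); print('board',r)
def tri(a,b):
    A=[];
    o1,d1=ray(a,C);o2,d2=ray(b,S);d1=d1[0];d2=d2[0]
    s=np.linalg.lstsq(np.c_[d1,-d2],o2-o1,rcond=None)[0]; p=o1+s[0]*d1;q=o2+s[1]*d2
    return (p+q)/2,np.linalg.norm(p-q)
j=cv2.imread('pics/scene0.png'); crop(j,270,170,430,330,5,'pics/s1.png')
E
```

```text
plate 5683.0 ((557.0551147460938, 107.45622253417969), (192.3905487060547, 192.18624877929688), 9.000967979431152) [[447.0, 187.0], [477.0, -3.0], [667.0, 28.0], [637.0, 217.0]]
plate 1147.0 ((553.7810668945312, 95.51353454589844), (104.65252685546875, 74.82568359375), 8.635906219482422) [[496.0, 125.0], [508.0, 51.0], [611.0, 66.0], [600.0, 140.0]]
board ((613.927734375, -203.42498779296875), (105.54985809326172, 75.41146850585938), 15.672833442687988)
board ((449.22393798828125, -238.81024169921875), (81.20751190185547, 80.25253295898438), 18.92521858215332)
```

View pics/s1.png

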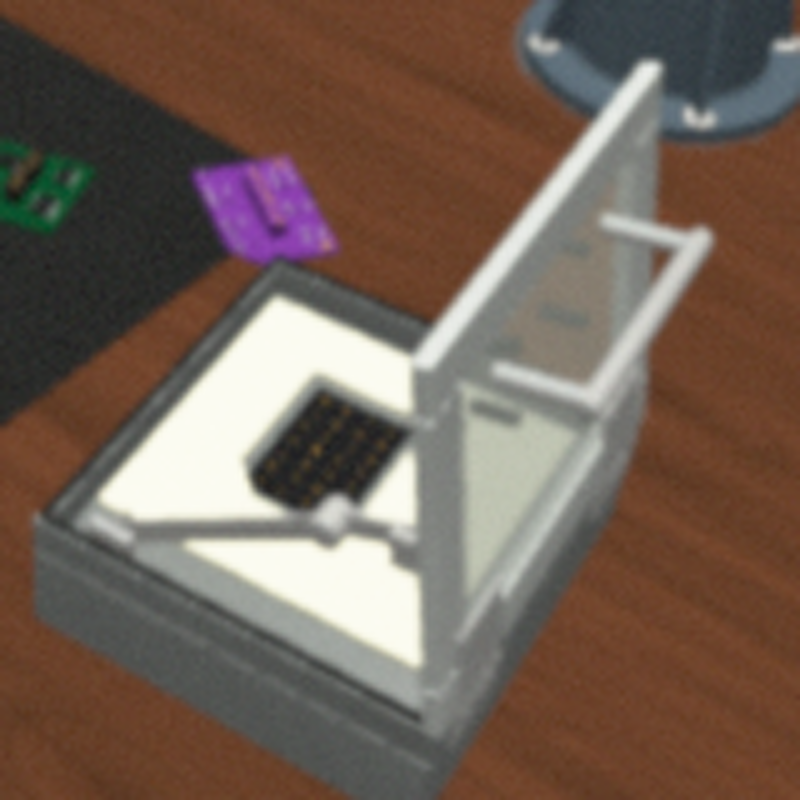

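```bash
cat >> h.py <<'E'
def tri(a,b,C,S):
    o1,d1=ray(a,C);o2,d2=ray(b,S);d1=d1[0];d2=d2[0]
    s=np.linalg.lstsq(np.c_[d1,-d2],o2-o1,rcond=None)[0]; p=o1+s[0]*d1;q=o2+s[1]*d2
    return (p+q)/2,np.linalg.norm(p-q)
YAW=np.radians(98.8)
FX=np.array([np.cos(YAW),np.sin(YAW),0]);FY=np.array([-FX[1],FX[0],0]);FR=np.c_[FX,FY,[0,0,1]]
NEST=np.array([.5538,.0955,.0746]); FO=NEST-FR@np.array([-.02,.02,.0746])
def tofix(p): return FR.T@(p-FO)
E
python3 - <<'E'
from h import *
C=cam("top"); S=cam("scene")
print(FO)
for n,a,b in [('knee',(184.6,170.4),(336.6,273.6)),('h-y',(137,182.4),(389,249)),('h+y',(143.4,240.6),(410.6,218))]:
    p,e=tri(a,b,C,S); print(n,p.round(4),round(e,4),tofix(p).round(4))
E
```

```text
[0.57050485 0.11832428 0.        ]
knee [0.6625 0.1709 0.1679] 0.0044 [ 0.0379 -0.0989  0.1679]
h-y [0.6114 0.2541 0.2712] 0.0066 [ 0.1279 -0.0612  0.2712]
h+y [0.4858 0.2364 0.267 ] 0.0049 [0.1297 0.0656 0.267 ]
```

carry_out --pt "0 0 -0.4 0 0 0" --pt "-0.3 -0.2 -0.7 0 0 0.1" --pt "-0.6 -0.45 -0.9 0 0 0.2" --pt "-0.95 -0.77 -0.9 0 0 0.3" --pt "-0.95 -0.77 -0.9 0 0 0.42" --pt "-0.95 -0.77 -0.9 0 0 0.55" --pt "-0.95 -0.77 -0.9 0 0 0.55" --jaw 1

```text
time_s: 1.02
position: [0.369, 0.3481, 0.4216]
tcp_rot: [[-0.272, 0.962, 0.0], [0.962, 0.272, -0.001], [-0.001, -0.0, -1.0]]
force: [1.0, -0.6, 0.2]
opening: 1.005
```

```bash
cat >> h.py <<'E'
from scipy.spatial.transform import Rotation as Ro
def rel(p,R=None):
    s=bot.read_state(); R0=s["tcp_rot"]; R=R0 if R is None else R
    return np.r_[R0.T@(np.array(p)-s["position"])/.2, Ro.from_matrix(R0.T@R).as_rotvec()/(np.pi/2)].round(3)
def toolR(yaw,tilt=0,roll=0):
    # tool x heading yaw (deg), z down, then tilted by tilt about the tool y
    y=np.radians(yaw); x=np.array([np.cos(y),np.sin(y),0]); z=np.array([0,0,-1.]); R=np.c_[x,np.cross(z,x),z]
    return R@Ro.from_euler('y',tilt,degrees=True).as_matrix()
def log():
    import json
    s=bot.read_state(); open('log.txt','a').write(json.dumps([list(s['joint_positions']),list(s['position']),s['tcp_rot'].tolist()])+'\n')
    print(round(s['time_s'],2),s['position'].round(4),s['joint_positions'].round(1),s['force'].round(2),round(s['opening'],3)); print(s['tcp_rot'].round(3).tolist())
E
python3 - <<'E'
from h import *
log(); print(rel([.43,.05,.42],toolR(105.7))); print(rel([.614,-.203,.2],toolR(105.7)))
E
```

```text
1.02 [0.369  0.3481 0.4216] [30.7 11.1 83.2 -0.  85.7 14.9] [ 0.97 -0.62  0.18] 1.005
[[-0.272, 0.962, 0.0], [0.962, 0.272, -0.001], [-0.001, -0.0, -1.0]]
[-1.517e+00 -1.120e-01  9.000e-03 -0.000e+00  1.000e-03  1.000e-03]
[-2.984e+00  4.300e-01  1.110e+00 -0.000e+00  1.000e-03  1.000e-03]
```

carry_out --pt "-0.33 0 0 0 0 0" --pt "-0.66 0 0 0 0 0" --pt "-1 0 0 0 0 0" --pt "-1 0 0 0 0 0"

```text
time_s: 1.52
position: [0.4239, 0.1538, 0.4212]
tcp_rot: [[-0.27, 0.963, -0.001], [0.963, 0.27, -0.001], [-0.001, -0.001, -1.0]]
force: [-0.0, 1.2, 0.1]
opening: 1.001
```

carry_out --pt "-0.33 0.1 0 0 0 0" --pt "-0.66 0.2 0 0 0 0" --pt "-1 0.4 0.1 0 0 0" --pt "-1 0.4 0.2 0 0 0"

```text
time_s: 2.02
position: [0.5577, -0.0179, 0.381]
tcp_rot: [[-0.271, 0.963, 0.002], [0.963, 0.271, -0.001], [-0.001, 0.002, -1.0]]
force: [-0.1, 0.2, -0.5]
opening: 1.0
```

```bash
python3 - <<'E'
from h import *
log(); print(rel([.614,-.203,.2],toolR(105.7)))
E
```

```text
2.02 [ 0.5577 -0.0179  0.381 ] [-13.3  17.3  80.8  -0.   81.8 -29. ] [-0.07  0.18 -0.47] 1.0
[[-0.271, 0.963, 0.002], [0.963, 0.271, -0.001], [-0.001, 0.002, -1.0]]
[-0.966  0.018  0.906  0.001  0.001  0.   ]
```

carry_out --pt "-0.3 0 0.3 0 0 0" --pt "-0.6 0.01 0.6 0 0 0" --pt "-0.9 0.02 0.9 0 0 0" --pt "-0.97 0.02 0.9 0 0 0" --pt "-0.97 0.02 0.9 0 0 0" --pt "-0.97 0.02 0.9 0 0 0"

```text
time_s: 2.78
position: [0.6147, -0.2025, 0.1999]
tcp_rot: [[-0.272, 0.962, 0.0], [0.962, 0.272, 0.001], [0.001, 0.001, -1.0]]
force: [-0.8, 0.0, -0.3]
opening: 0.998
```

```bash
python3 - <<'E'
from h import *
log(); cv2.imwrite('pics/w1.png',bot.capture('wrist'))
E
```

```text
2.77 [ 0.6147 -0.2025  0.1999] [-28.1  34.6  81.    0.1  64.5 -43.9] [-0.79  0.02 -0.35] 0.998
[[-0.272, 0.962, 0.0], [0.962, 0.272, 0.001], [0.001, 0.001, -1.0]]
```

View pics/w1.png

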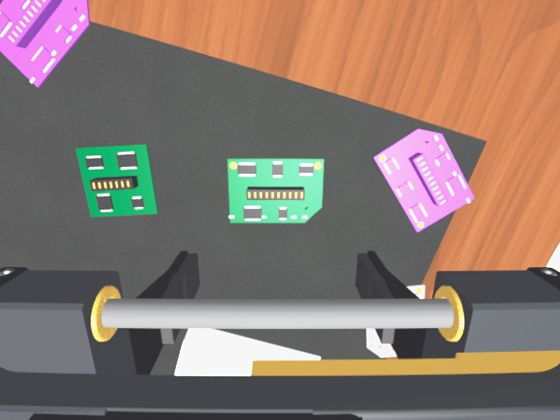

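```bash
cat >> h.py <<'E'
def boardfit(img,C,z,roi=None):
    hsv=cv2.cvtColor(img,cv2.COLOR_BGR2HSV); m=cv2.inRange(hsv,(50,80,40),(90,255,255))
    if roi is not None: mm=np.zeros_like(m); x0,y0,x1,y1=roi; mm[y0:y1,x0:x1]=m[y0:y1,x0:x1]; m=mm
    m=cv2.morphologyEx(m,cv2.MORPH_CLOSE,np.ones((9,9)))
    c=max(cv2.findContours(m,cv2.RETR_EXTERNAL,cv2.CHAIN_APPROX_NONE)[0],key=cv2.contourArea)
    c=cv2.convexHull(c)
    W=onplane(c[:,0].astype(float),C,z)[:,:2]*1000
    return cv2.minAreaRect(W.astype(np.float32))
E
python3 - <<'E'
from h import *
i=cv2.imread('pics/w1.png'); C=cam('wrist')
print(boardfit(i,C,.0032,(200,130,350,250)))
g=cv2.cvtColor(i,cv2.COLOR_BGR2HSV)
# black block: long gold pins row
m=cv2.inRange(g,(0,0,0),(180,255,45)); m[:180]=0;m[206:]=0;m[:,:240]=0;m[:,312:]=0
c=max(cv2.findContours(m,cv2.RETR_EXTERNAL,cv2.CHAIN_APPROX_NONE)[0],key=cv2.contourArea)
W=onplane(c[:,0].astype(float),C,.0172)[:,:2]*1000
print(cv2.minAreaRect(W.astype(np.float32)), cv2.boundingRect(c))
crop(i,210,140,340,240,6,'pics/w1c.png')
E
```

```text
((614.3440551757812, -201.5655517578125), (101.41339874267578, 70.38002014160156), 15.737184524536133)Traceback (most recent call last):
  File "<stdin>", line 7, in <module>
ValueError: max() iterable argument is empty
```

```bash
python3 - <<'E'
from h import *
R=toolR(105.74,20)
print(R.round(3).tolist());print(rel([.6158,-.2071,.08],R)); print(rel([.6158,-.2071,.0271],R))
E
```

```text
[[-0.255, 0.963, -0.093], [0.904, 0.271, 0.329], [0.342, 0.0, -0.94]]
[-0.026 -0.004  0.606  0.001  0.222  0.001]
[-0.026 -0.004  0.871  0.001  0.222  0.001]
```

carry_out --pt "0 0 0.2 0 0.1 0" --pt "-0.026 -0.004 0.4 0 0.222 0" --pt "-0.026 -0.004 0.6 0.001 0.222 0.001" --pt "-0.026 -0.004 0.7 0.001 0.222 0.001" --pt "-0.026 -0.004 0.8 0.001 0.222 0.001" --pt "-0.026 -0.004 0.85 0.001 0.222 0.001" --pt "-0.026 -0.004 0.871 0.001 0.222 0.001" --pt "-0.026 -0.004 0.871 0.001 0.222 0.001" --pt "-0.026 -0.004 0.871 0.001 0.222 0.001"

```text
time_s: 3.95
position: [0.6164, -0.2074, 0.0279]
tcp_rot: [[-0.255, 0.963, -0.091], [0.905, 0.271, 0.328], [0.341, 0.001, -0.94]]
force: [0.2, -0.1, -0.1]
opening: 0.999
```

```bash
python3 - <<'E'
from h import *
log(); cv2.imwrite('pics/w2.png',bot.capture('wrist'))
R=toolR(105.74,20);print(rel([.6158,-.2071,.0271],R))
E
```

```text
3.95 [ 0.6164 -0.2074  0.0279] [-34.1  52.6  76.2  13.8  67.3 -57. ] [ 0.17 -0.07 -0.07] 0.999
[[-0.255, 0.963, -0.091], [0.905, 0.271, 0.328], [0.341, 0.001, -0.94]]
[ 0.001 -0.002  0.004  0.001  0.001  0.   ]
```

View pics/w2.png

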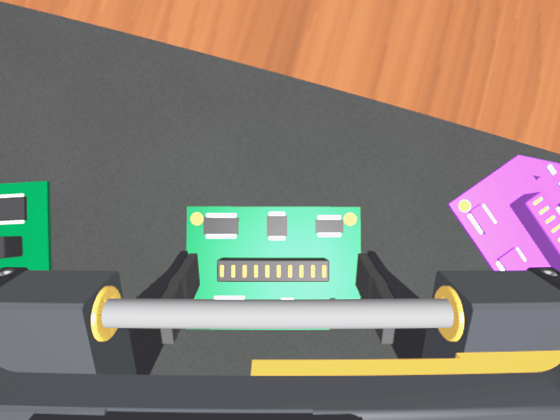

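carry_out --pt "0 0 0 0 0 0" --pt "0 0 0 0 0 0" --pt "0 0 0 0 0 0" --pt "0 0 0 0 0 0" --pt "0 0 0 0 0 0" --jaw -1

```text
time_s: 4.62
position: [0.616, -0.2074, 0.0279]
tcp_rot: [[-0.255, 0.962, -0.092], [0.905, 0.271, 0.328], [0.341, 0.0, -0.94]]
force: [-1.5, -0.4, 1.1]
opening: 0.681
```

```bash
python3 - <<'E'
from h import *
log(); cv2.imwrite('pics/w3.png',bot.capture('wrist'))
s=bot.read_state(); print(rel(s['position']+[0,0,.15]))
E
```

```text
4.62 [ 0.616  -0.2074  0.0279] [-34.1  52.6  76.2  13.8  67.3 -57. ] [-1.48 -0.38  1.1 ] 0.681
[[-0.255, 0.962, -0.092], [0.905, 0.271, 0.328], [0.341, 0.0, -0.94]]
[ 0.256  0.    -0.705  0.     0.     0.   ]
```

View pics/w3.png

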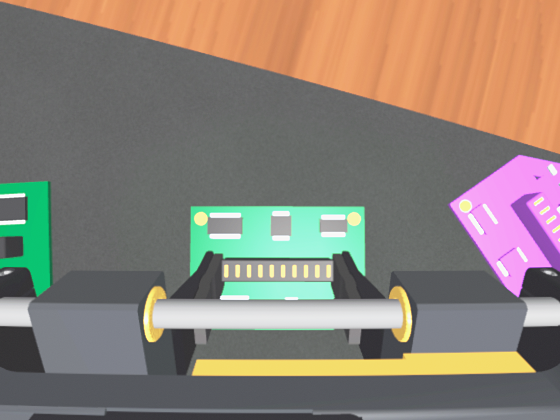

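```bash
python3 - <<'E'
from h import *
i=cv2.imread('pics/w3.png'); C=cam('wrist'); s=bot.read_state()
P=onplane([(191,207),(364,207),(278,207)],C,.0032); print(P.round(4))
# intensity profile of edge
print('tool',((P-s['position'])@s['tcp_rot']).round(4))
# expected board far edge mid from earlier fit
x=np.array([np.cos(np.radians(105.74)),np.sin(np.radians(105.74))]); c=np.array([.6143,-.2016]); print(c+.035*x, (P[:,:2]-c)@x)
R=toolR(98.8,20); print(rel([.5676,.0066,.19],R))
E
```

```text
[[ 0.5585 -0.1817  0.0032]
 [ 0.6544 -0.1547  0.0032]
 [ 0.6068 -0.1681  0.0032]]
tool [[ 0.0295 -0.0483  0.0369]
 [ 0.0294  0.0513  0.037 ]
 [ 0.0295  0.0018  0.037 ]]
[ 0.60480546 -0.16791241] [0.0343047  0.03423157 0.03425865]
[ 1.306e+00  5.800e-02 -3.880e-01 -2.600e-02  1.000e-03  7.300e-02]
```

carry_out --pt "0.06 0 -0.17 0 0 0" --pt "0.13 0 -0.35 0 0 0" --pt "0.26 0 -0.7 0 0 0" --pt "0.26 0 -0.7 0 0 0"

```text
time_s: 5.18
position: [0.6182, -0.2076, 0.1818]
tcp_rot: [[-0.258, 0.962, -0.084], [0.906, 0.271, 0.324], [0.334, 0.007, -0.942]]
force: [0.5, 0.6, -2.2]
opening: 0.681
```

```bash
python3 - <<'E'
from h import *
log()
R=toolR(98.8,20); print(rel([.5676,.0066,.19],R))
E
```

```text
5.17 [ 0.6182 -0.2076  0.1818] [-34.1  41.4  72.6  12.9  81.2 -53.6] [ 0.53  0.65 -2.15] 0.681
[[-0.258, 0.962, -0.084], [0.906, 0.271, 0.324], [0.334, 0.007, -0.942]]
[ 1.05   0.047  0.329 -0.022  0.005  0.074]
```

carry_out --pt "0.25 0.01 0.08 -0.005 0.001 0.02" --pt "0.5 0.02 0.16 -0.01 0.002 0.04" --pt "0.75 0.03 0.24 -0.015 0.004 0.055" --pt "1 0.047 0.32 -0.022 0.005 0.074" --pt "1 0.047 0.32 -0.022 0.005 0.074" --pt "1 0.047 0.32 -0.022 0.005 0.074"

```text
time_s: 5.92
position: [0.5703, -0.0031, 0.1878]
tcp_rot: [[-0.144, 0.988, -0.052], [0.929, 0.154, 0.338], [0.342, 0.0, -0.94]]
force: [0.2, -0.4, -1.5]
opening: 0.678
```

```bash
python3 - <<'E'
from h import *
log(); cv2.imwrite('pics/w4.png',bot.capture('wrist'))
E
```

```text
5.92 [ 0.5703 -0.0031  0.1878] [-20.5  32.9  90.5  18.8  67.8 -38.2] [ 0.17 -0.37 -1.51] 0.678
[[-0.144, 0.988, -0.052], [0.929, 0.154, 0.338], [0.342, 0.0, -0.94]]
```

View pics/w4.png

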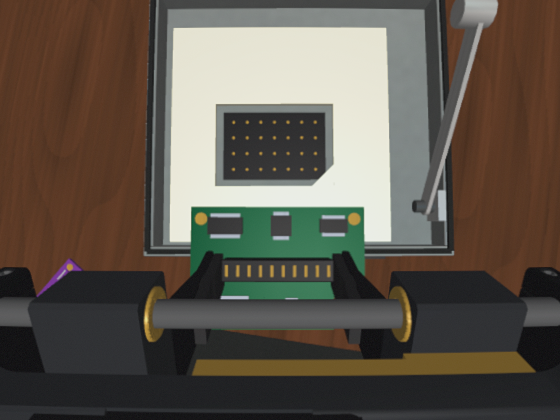

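```bash
python3 - <<'E'
from h import *
i=cv2.imread('pics/w4.png'); C=cam('wrist'); s=bot.read_state()
hsv=cv2.cvtColor(i,cv2.COLOR_BGR2HSV)
m=cv2.inRange(hsv,(0,0,185),(180,80,255)); 
print(hsv[60,300],hsv[110,225],hsv[100,430])
m[:20]=0;m[250:]=0;m[:,:160]=0;m[:,400:]=0
cs,_=cv2.findContours(m,cv2.RETR_CCOMP,cv2.CHAIN_APPROX_NONE)
for c in cs:
    if cv2.contourArea(c)>2000:
        p=c[:,0].astype(float); W=onplane(p,C,0.071)[:,:2]*1000
        r=cv2.minAreaRect(W.astype(np.float32)); print(cv2.contourArea(c),cv2.boundingRect(c),r)
        q=(cv2.boxPoints(r)); print(q.round(1).tolist())
def edge(img,x,y0,y1):
    g=img[y0:y1,x].astype(float).sum(1); d=np.abs(np.diff(g)); return y0+d.argmax(),d.max()
for x in range(200,360,30): print(x,edge(i,x,195,220))
crop(i,200,90,380,220,4,'pics/w4c.png')
E
```

```text
[ 27  20 231] [ 80  11 135] [90  4 61]
40215.0 (170, 27, 221, 215) ((557.2984008789062, 107.55232238769531), (190.13284301757812, 189.9538116455078), 8.826924324035645)
[[448.79998779296875, 186.8000030517578], [477.8999938964844, -0.8999999761581421], [665.7999877929688, 28.299999237060547], [636.7000122070312, 216.0]]
9614.5 (214, 103, 121, 84) ((554.03466796875, 95.88731384277344), (104.01779174804688, 73.00479888916016), 8.744839668273926)
[[497.1000061035156, 124.0999984741211], [508.20001220703125, 51.900001525878906], [611.0, 67.69999694824219], [599.9000244140625, 139.89999389648438]]
200 (np.int64(206), np.float64(267.0))
230 (np.int64(206), np.float64(257.0))
260 (np.int64(206), np.float64(234.0))
290 (np.int64(206), np.float64(230.0))
320 (np.int64(206), np.float64(233.0))
350 (np.int64(206), np.float64(238.0))
```

View pics/w4c.png

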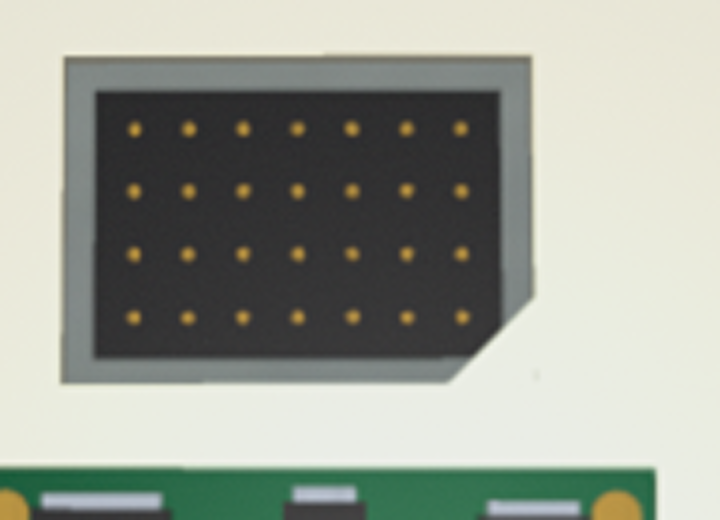

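```bash
cat >> h.py <<'E'
NEST=np.array([.5540,.0959,.0746]); FO=NEST-FR@np.array([-.02,.02,.0746])
BT=np.array([-.0032,.0015,.025])
def place(h,yaw=98.8):
    R=toolR(yaw,20); return np.array([NEST[0],NEST[1],.0692+h])-R@BT, R
E
python3 - <<'E'
from h import *
P=onplane([(191,206.5),(364.5,206.5)],cam('wrist'),.0)
for h in (.1,.03): p,R=place(h); print(p.round(4),rel(p,R))
E
```

```text
[0.5534 0.0902 0.1938] [ 0.459 -0.014  0.136  0.     0.    -0.   ]
[0.5534 0.0902 0.1238] [ 0.339 -0.014  0.465  0.     0.    -0.   ]
```

carry_out --pt "0.2 -0.007 0.06 0 0 0" --pt "0.459 -0.014 0.136 0 0 0" --pt "0.459 -0.014 0.136 0 0 0" --pt "0.42 -0.014 0.25 0 0 0" --pt "0.38 -0.014 0.35 0 0 0" --pt "0.339 -0.014 0.465 0 0 0" --pt "0.339 -0.014 0.465 0 0 0" --pt "0.339 -0.014 0.465 0 0 0"

```text
time_s: 6.98
position: [0.5544, 0.089, 0.124]
tcp_rot: [[-0.143, 0.989, -0.05], [0.929, 0.151, 0.338], [0.341, 0.002, -0.94]]
force: [0.5, 0.5, -0.5]
opening: 0.682
```

```bash
python3 - <<'E'
from h import *
log(); cv2.imwrite('pics/w5.png',bot.capture('wrist'));cv2.imwrite('pics/s5.png',bot.capture('scene'))
for h in (.03,.008,0): p,R=place(h); print(p.round(4),rel(p,R))
crop(cv2.imread('pics/s5.png'),270,150,430,330,4,'pics/s5c.png')
E
```

```text
6.97 [0.5544 0.089  0.124 ] [-12.   36.7  96.7  22.7  56.  -35.1] [ 0.52  0.46 -0.53] 0.682
[[-0.143, 0.989, -0.05], [0.929, 0.151, 0.338], [0.341, 0.002, -0.94]]
[0.5534 0.0902 0.1238] [ 0.003 -0.005  0.005  0.002  0.001 -0.   ]
[0.5534 0.0902 0.1018] [-0.035 -0.005  0.109  0.002  0.001 -0.   ]
[0.5534 0.0902 0.0938] [-0.048 -0.005  0.146  0.002  0.001 -0.   ]
```

View pics/w5.png

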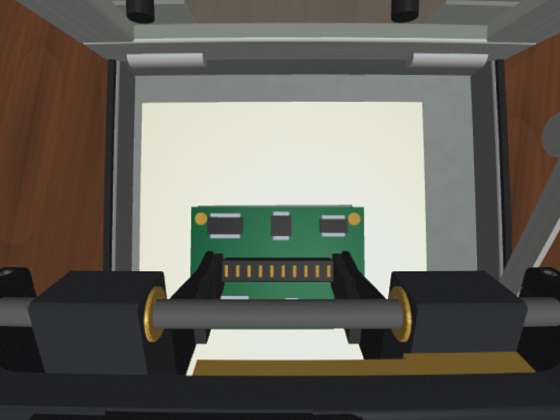

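View pics/s5c.png

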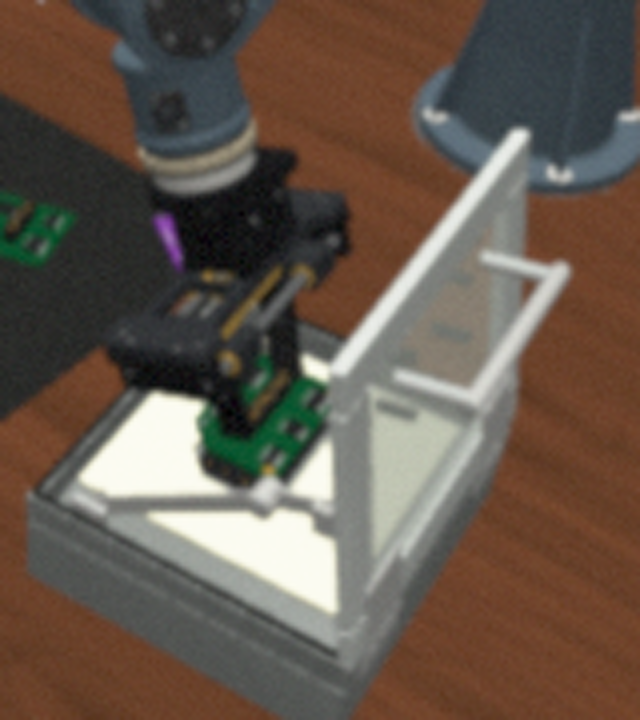

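carry_out --pt "-0.015 -0.005 0.055 0.002 0.001 0" --pt "-0.025 -0.005 0.085 0.002 0.001 0" --pt "-0.035 -0.005 0.109 0.002 0.001 0" --pt "-0.035 -0.005 0.109 0.002 0.001 0" --pt "-0.035 -0.005 0.109 0.002 0.001 0"

```text
time_s: 7.7
position: [0.5535, 0.0902, 0.1017]
tcp_rot: [[-0.144, 0.988, -0.053], [0.929, 0.153, 0.338], [0.342, -0.0, -0.94]]
force: [0.1, 0.3, -0.4]
opening: 0.681
```

```bash
python3 - <<'E'
from h import *
log(); im=bot.capture('wrist'); cv2.imwrite('pics/w6.png',im)
for k in range(3): bot.capture('top'); print(bot.read_state()['position'].round(4))
for h in (.008,0): p,R=place(h); print(p.round(4),rel(p,R))
crop(im,180,190,380,350,4,'pics/w6c.png')
E
```

```text
7.7 [0.5535 0.0902 0.1017] [-11.9  38.8  97.3  23.4  53.6 -36.4] [ 0.1   0.3  -0.37] 0.681
[[-0.144, 0.988, -0.053], [0.929, 0.153, 0.338], [0.342, -0.0, -0.94]]
[0.5536 0.0902 0.1019]
[0.5536 0.0901 0.1019]
[0.5535 0.0902 0.1019]
[0.5534 0.0902 0.1018] [ 0.    -0.001  0.001  0.    -0.     0.   ]
[0.5534 0.0902 0.0938] [-0.014 -0.001  0.038  0.    -0.     0.   ]
```

View pics/w6c.png

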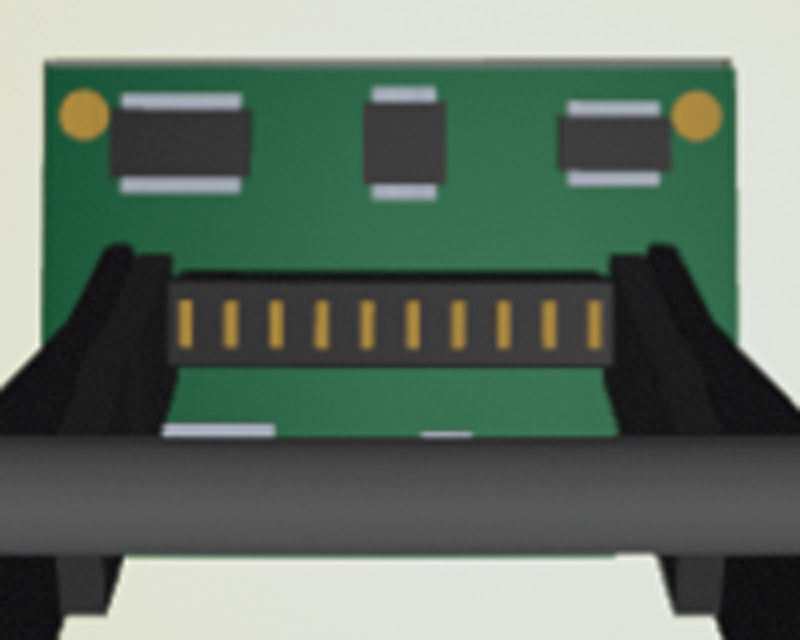

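```bash
python3 - <<'E'
from h import *
im=cv2.imread('pics/w6.png'); C=cam('wrist')
for x in (200,230,260,290,320,350): print(x,im[200:211,x].sum(1).tolist())
for y in (202,203,204,205,206): print(y,im[y,186:196].sum(1).tolist(),im[y,358:370].sum(1).tolist())
def f(uv,z): return tofix(onplane([uv],C,z)[0])*1000
print(f((275,206.5),.0772),f((275,204.5),.071),f((275,205),.071), f((191,206.5),.0772),f((364.5,206.5),.0772),f((191,204.5),.071),f((362.5,204.5),.071))
E
```

```text
200 [659, 659, 661, 661, 538, 389, 288, 194, 167, 169, 167]
230 [664, 665, 668, 669, 540, 388, 291, 215, 192, 189, 192]
260 [668, 669, 670, 674, 545, 393, 317, 245, 215, 210, 215]
290 [671, 672, 675, 674, 549, 395, 320, 255, 224, 225, 223]
320 [670, 671, 672, 675, 517, 362, 319, 253, 228, 226, 225]
350 [668, 668, 671, 672, 519, 364, 315, 250, 212, 211, 207]
202 [656, 656, 657, 657, 659, 661, 662, 659, 658, 661] [673, 672, 672, 671, 670, 670, 669, 668, 668, 668, 667, 667]
203 [659, 657, 657, 659, 660, 658, 661, 658, 659, 662] [673, 673, 672, 671, 671, 670, 670, 668, 669, 667, 667, 667]
204 [657, 657, 657, 659, 647, 580, 575, 569, 541, 539] [521, 517, 513, 505, 549, 642, 669, 671, 668, 668, 667, 668]
205 [655, 654, 657, 655, 595, 418, 403, 417, 393, 388] [365, 365, 340, 317, 423, 608, 671, 672, 669, 667, 667, 668]
206 [658, 657, 659, 653, 556, 300, 262, 285, 285, 289] [315, 316, 293, 267, 358, 541, 655, 671, 669, 668, 669, 667]
[15.19445778 21.17205918 77.2       ] [16.79762211 21.2078604  71.        ] [16.50001016 21.20802976 71.        ] [15.24437894 69.55480861 77.2       ] [ 15.1619645  -30.39379675  77.2       ] [16.85179862 71.20734409 71.        ] [ 16.76749636 -30.88444548  71.        ]
```

carry_out --pt "0 -0.003 0.001 0 0 0" --pt "-0.005 -0.004 0.013 0 0 0" --pt "-0.01 -0.004 0.026 0 0 0" --pt "-0.014 -0.004 0.037 0 0 0" --pt "-0.014 -0.004 0.038 0 0 0" --pt "-0.014 -0.004 0.038 0 0 0"

```text
time_s: 8.65
position: [0.5527, 0.09, 0.0938]
tcp_rot: [[-0.144, 0.988, -0.052], [0.929, 0.153, 0.338], [0.342, 0.0, -0.94]]
force: [-0.3, 0.1, 0.8]
opening: 0.685
```

```bash
python3 - <<'E'
from h import *
log(); im=bot.capture('wrist'); cv2.imwrite('pics/w7.png',im)
p,R=place(0); print(p.round(4),rel(p,R))
crop(im,180,190,380,350,4,'pics/w7c.png')
E
```

```text
8.65 [0.5527 0.09   0.0938] [-12.   39.5  97.6  23.7  52.7 -36.9] [-0.28  0.09  0.83] 0.685
[[-0.144, 0.988, -0.052], [0.929, 0.153, 0.338], [0.342, 0.0, -0.94]]
[0.5534 0.0902 0.0938] [ 0.001  0.004  0.001  0.    -0.     0.   ]
```

View pics/w7c.png

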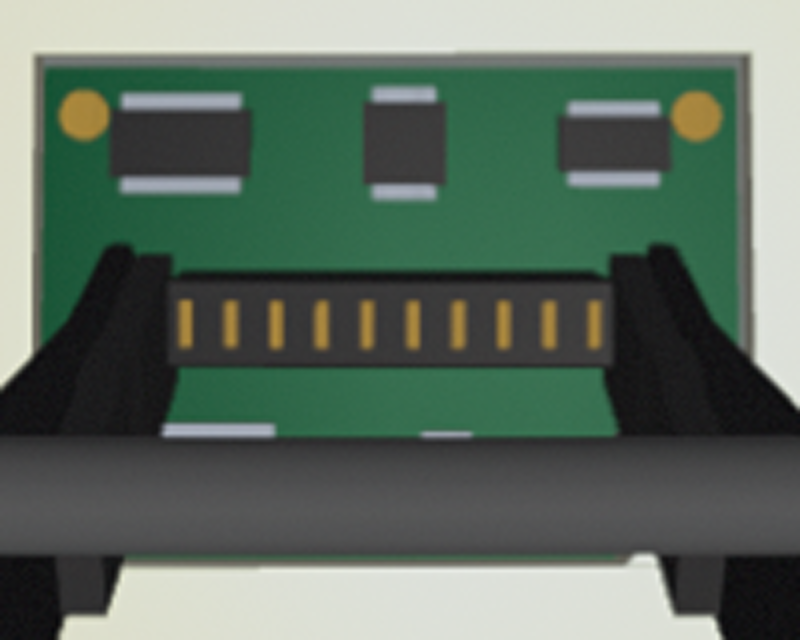

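carry_out --pt "-0.001 0 0.003 0 0 0" --pt "-0.002 0 0.006 0 0 0" --pt "-0.002 0 0.006 0 0 0"

```text
time_s: 9.07
position: [0.5527, 0.0899, 0.0938]
tcp_rot: [[-0.144, 0.988, -0.052], [0.928, 0.153, 0.339], [0.343, 0.0, -0.939]]
force: [-2.0, -2.2, 8.5]
opening: 0.677
```

carry_out --pt "0 0 0 0 0 0" --pt "0 0 0 0 0 0" --pt "0 0 0 0 0 0" --jaw 0.56

```text
time_s: 9.45
position: [0.5527, 0.09, 0.0936]
tcp_rot: [[-0.144, 0.988, -0.052], [0.928, 0.153, 0.339], [0.343, 0.0, -0.939]]
force: [0.2, -0.4, 0.0]
opening: 0.774
```

```bash
python3 - <<'E'
from h import *
log(); im=bot.capture('wrist'); cv2.imwrite('pics/w8.png',im)
s=bot.read_state(); print(rel(s['position']+[0,0,.1]),rel(s['position']+[0,0,.03]))
crop(im,180,190,380,350,4,'pics/w8c.png')
E
```

```text
9.45 [0.5527 0.09   0.0936] [-12.   39.5  97.7  23.8  52.6 -37. ] [ 0.23 -0.42  0.05] 0.774
[[-0.144, 0.988, -0.052], [0.928, 0.153, 0.339], [0.343, 0.0, -0.939]]
[ 0.171  0.    -0.47   0.     0.     0.   ] [ 0.051  0.    -0.141  0.     0.     0.   ]
```

View pics/w8c.png

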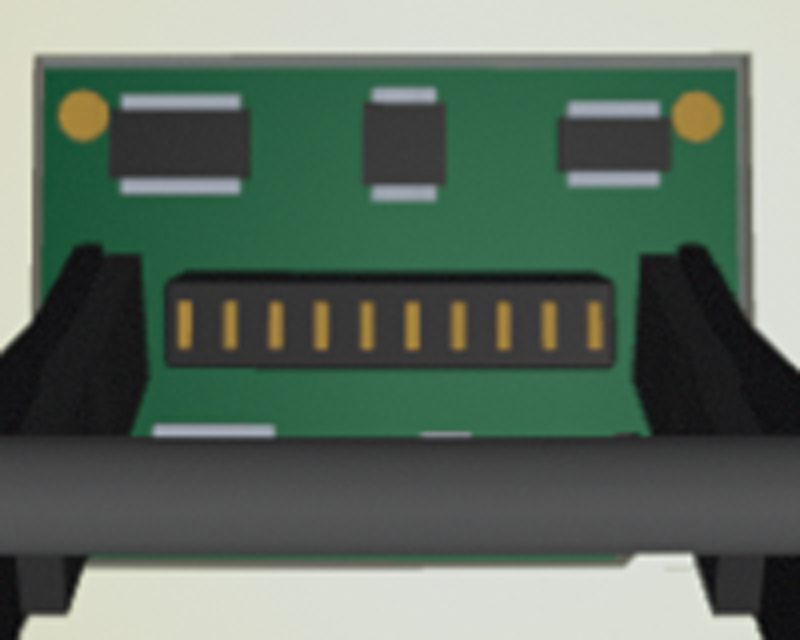

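carry_out --pt "0.02 0 -0.07 0 0 0" --pt "0.05 0 -0.14 0 0 0" --pt "0.05 0 -0.35 0 0 0" --pt "0.0 0 -0.6 0 0 0" --pt "-0.1 0.2 -0.8 0 0 0" --pt "-0.1 0.2 -0.8 0 0 0" --pt "-0.1 0.2 -0.8 0 0 0" --jaw 0.56

```text
time_s: 10.38
position: [0.6026, 0.0236, 0.2375]
tcp_rot: [[-0.144, 0.988, -0.053], [0.928, 0.153, 0.339], [0.343, -0.0, -0.939]]
force: [0.4, -0.3, 0.2]
opening: 0.78
```

```bash
python3 - <<'E'
from h import *
log(); im=bot.capture('wrist'); cv2.imwrite('pics/w9.png',im)
E
```

```text
10.38 [0.6026 0.0236 0.2375] [-17.1  31.4  83.8  18.6  74.7 -32.4] [ 0.44 -0.27  0.21] 0.78
[[-0.144, 0.988, -0.053], [0.928, 0.153, 0.339], [0.343, -0.0, -0.939]]
```

View pics/w9.png

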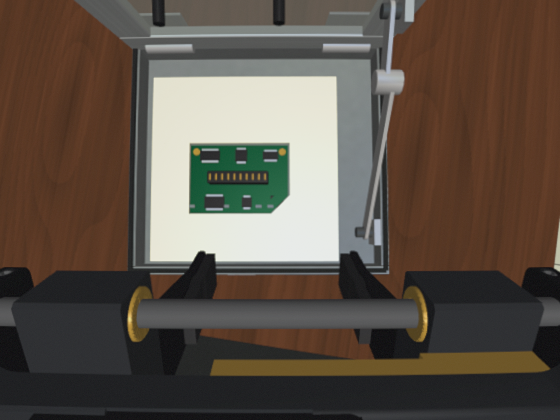

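```bash
python3 - <<'E'
from h import *
C=cam('wrist'); im=cv2.imread('pics/w9.png')
p=onplane([(389,82)],C,.166)[0]; print('knee',p.round(4),tofix(p).round(4))
b=boardfit(im,C,.0692,(160,120,320,235)); print(b, tofix(np.array([b[0][0],b[0][1],0])/1000).round(4))
hsv=cv2.cvtColor(im,cv2.COLOR_BGR2HSV); m=cv2.inRange(hsv,(0,0,185),(180,80,255));m[:60]=0;m[268:]=0;m[:,:143]=0;m[:,350:]=0
for c in cv2.findContours(m,cv2.RETR_CCOMP,cv2.CHAIN_APPROX_NONE)[0]:
    if cv2.contourArea(c)>2000:
        W=onplane(c[:,0].astype(float),C,.071)[:,:2]*1000; print(cv2.minAreaRect(W.astype(np.float32)))
# FK fit
import json
from scipy.optimize import least_squares
L=[json.loads(l) for l in open('log.txt')]
Q=np.radians([l[0] for l in L]);P=np.array([l[1] for l in L]);RR=np.array([l[2] for l in L])
def fk(q,x):
    d1,a1,L2,a3,L3,d6,off=x[:7]; o=x[7:] 
    R=Ro.from_euler('z',q[0]+o[0]); p=np.array([0,0,d1])
    p=p+R.apply([a1,0,0]); 
    R=R*Ro.from_euler('y',q[1]); p=p+R.apply([0,off,L2])
    R=R*Ro.from_euler('y',q[2]); p=p+R.apply([a3,0,L3])
    R=R*Ro.from_euler('z',o[1]*q[3]); R=R*Ro.from_euler('y',q[4]); R=R*Ro.from_euler('z',o[2]*q[5])
    return p+R.apply([0,0,d6]),R
def res(x):
    r=[]
    for q,p in zip(Q,P): r+=list(fk(q,x)[0]-p)
    return np.array(r)
best=None
for o4 in (1,-1):
  for o6 in (1,-1):
    f=lambda y: res(np.r_[y,0,o4,o6]); s=least_squares(f,[.3,0,.4,0,.4,.25,.1]); print(o4,o6,s.cost,np.abs(s.fun).max(),s.x.round(4))
x=np.r_[s.x,0,1,1]
for o4 in(1,-1):
  for o6 in (1,-1):
    E=[fk(q,np.r_[s.x,0,o4,o6])[1].as_matrix().T@R for q,R in zip(Q,RR)]
    print(o4,o6,[e.round(2).tolist() for e in E[::5]])
E
```

```text
knee [0.6637 0.1711 0.166 ] [ 0.0375 -0.0999  0.166 ]
((552.0142211914062, 96.19876098632812), (98.8053207397461, 67.84185028076172), 8.700807571411133) [-0.0194  0.0219  0.    ]
((555.7177124023438, 109.11524200439453), (189.88381958007812, 188.966552734375), 8.905133247375488)
((552.2926635742188, 97.00872802734375), (103.98285675048828, 73.64115905761719), 8.671368598937988)
1 1 1.5271978515614044e-18 7.232105331267391e-10 [0.2742 0.     0.588  0.1141 0.3917 0.2865 0.111 ]
1 -1 1.807176317663358e-18 6.206231500938131e-10 [0.2742 0.     0.588  0.1141 0.3917 0.2865 0.111 ]
-1 1 0.006259610030294114 0.048868826389944386 [-0.033   0.0294  0.4075  0.0991  0.3986 -0.1763  0.1344]
-1 -1 0.006259610030294119 0.04886882572067608 [-0.033   0.0294  0.4075  0.0991  0.3986 -0.1763  0.1344]
1 1 [[[0.0, -1.0, -0.0], [1.0, 0.0, 0.0], [-0.0, 0.0, 1.0]], [[0.0, -1.0, -0.0], [1.0, 0.0, 0.0], [-0.0, -0.0, 1.0]], [[0.0, -1.0, -0.0], [1.0, 0.0, 0.0], [-0.0, -0.0, 1.0]]]
1 -1 [[[-0.5, -0.87, -0.0], [0.87, -0.5, 0.0], [-0.0, 0.0, 1.0]], [[0.96, 0.29, 0.0], [-0.29, 0.96, 0.0], [-0.0, -0.0, 1.0]], [[0.96, -0.28, 0.0], [0.28, 0.96, 0.0], [-0.0, -0.0, 1.0]]]
-1 1 [[[0.0, -1.0, -0.0], [1.0, 0.0, -0.0], [0.0, -0.0, 1.0]], [[-0.02, -0.93, -0.36], [0.96, -0.11, 0.24], [-0.27, -0.34, 0.9]], [[-0.35, -0.81, -0.48], [0.75, -0.55, 0.37], [-0.56, -0.23, 0.79]]]
-1 -1 [[[-0.5, -0.87, 0.0], [0.87, -0.5, -0.0], [0.0, -0.0, 1.0]], [[0.93, 0.17, 0.34], [-0.26, 0.93, 0.27], [-0.27, -0.34, 0.9]], [[0.62, -0.75, 0.23], [0.54, 0.62, 0.56], [-0.56, -0.23, 0.79]]]
```

```bash
cat >> h.py <<'E'
from scipy.optimize import least_squares
X=[0.2742,0.,0.588,0.1141,0.3917,0.2865,0.111]
LO=np.array([-176.69,-43.24,12.49,-82,0,-163.58]);HI=np.array([176.69,126.21,139.97,262,151.66,163.58])
def fk(qd):
    q=np.radians(qd); d1,a1,L2,a3,L3,d6,off=X
    R=Ro.from_euler('z',q[0]); p=np.array([0,0,d1])
    R=R*Ro.from_euler('y',q[1]); p=p+R.apply([0,off,L2])
    R=R*Ro.from_euler('y',q[2]); p=p+R.apply([a3,0,L3])
    R=R*Ro.from_euler('ZYZ',[q[3],q[4],q[5]+np.pi/2*1]); p=p+R.apply([0,0,d6])
    return p,R.as_matrix()
def fkR(qd):
    p,R=fk(qd); return p,R
def ik(p,R,q0):
    def f(q):
        a,B=fk(q); return np.r_[(a-p)*10,Ro.from_matrix(B.T@R).as_rotvec()]
    s=least_squares(f,np.clip(q0,LO+.1,HI-.1),bounds=(LO,HI),x_scale=30.)
    return s.x,np.abs(s.fun).max()
HX,HZ,A,N=.1059,.095,.1666,.052
def handle(th,y=.002):
    l=np.array([HX-A*np.cos(th)+N*np.sin(th),y,HZ+A*np.sin(th)+N*np.cos(th)]); return FO+FR@l
def hR(phi,sgn=1):
    # tool z in fx-z plane, phi deg from down toward -fx; tool x along -fy*sgn
    p=np.radians(phi); z=FR@np.array([-np.sin(p),0,-np.cos(p)]); x=-FY*sgn; return np.c_[x,np.cross(z,x),z]
E
python3 - <<'E'
from h import *
s=bot.read_state(); q0=s['joint_positions']; a,B=fk(q0); print((a-s['position']).round(5),np.abs(B-s['tcp_rot']).max())
print('handle',handle(1.4),handle(0))
for sgn in (1,-1):
  for phi0 in (80,65,50,40,30):
    out=[]
    for q6 in (50,-120,0):
      q,e=ik(handle(1.4),hR(phi0,sgn),np.array([20,30,80,-40 if q6>0 else 20,80,q6])); out.append((round(e,3),q.round(0).tolist()))
    print(sgn,phi0,min(out))
E
```

```text
[-0.e+00  1.e-05 -4.e-05] 2.42861286636753e-16
handle [0.54901971 0.24572867 0.26801422] [0.57801463 0.05843285 0.147     ]
1 80 (np.float64(0.0), [37.0, 52.0, 73.0, -65.0, 107.0, 131.0])
1 65 (np.float64(0.0), [36.0, 46.0, 74.0, -55.0, 98.0, 128.0])
1 50 (np.float64(0.0), [33.0, 40.0, 75.0, -44.0, 90.0, 124.0])
1 40 (np.float64(0.0), [30.0, 37.0, 77.0, -37.0, 85.0, 121.0])
1 30 (np.float64(0.0), [27.0, 33.0, 78.0, -29.0, 80.0, 116.0])
-1 80 (np.float64(0.0), [37.0, 52.0, 73.0, -65.0, 107.0, -49.0])
-1 65 (np.float64(0.0), [36.0, 46.0, 74.0, -55.0, 98.0, -52.0])
-1 50 (np.float64(0.0), [33.0, 40.0, 75.0, -44.0, 90.0, -56.0])
-1 40 (np.float64(0.0), [30.0, 37.0, 77.0, -37.0, 85.0, -59.0])
-1 30 (np.float64(0.0), [27.0, 33.0, 78.0, -29.0, 80.0, -64.0])
```

```bash
python3 - <<'E'
from h import *
K=FO+FR@np.array([.0377,-.0995,.166]); R=toolR(98.8,31); d=R[:,2]; print(K,d, FR.T@d)
q=bot.read_state()['joint_positions']
for k in (.08,.04,0,-.012):
    q,e=ik(K-d*(.028+k),R,q); print(k,(K-d*(.028+k)).round(4),q.round(1),e)
print(rel(K-d*(.108),R)); 
q=np.array([33.0, 40.0, 75.0, -44.0, 90.0, -56.0])
for th in np.linspace(1.4,0,8):
    phi=5+50*th/1.4; q,e=ik(handle(th),hR(phi,-1),q); print(round(th,2),round(phi),q.round(0),round(e,4))
E
```

```text
[0.66326601 0.17120259 0.166     ] [-0.07879353  0.50897524 -0.8571673 ] [ 5.15038075e-01 -1.38777878e-17 -8.57167301e-01]
0.08 [0.6718 0.1162 0.2586] [-11.6  37.2  72.4  29.1  83.2 -27.2] 2.0170427344494709e-10
0.04 [0.6686 0.1366 0.2243] [-10.   38.9  74.8  29.8  78.9 -27.9] 1.815214645262131e-13
0 [0.6655 0.157  0.19  ] [ -8.4  40.9  76.7  30.7  74.7 -28.7] 9.131584377541913e-14
-0.012 [0.6645 0.1631 0.1797] [ -7.9  41.6  77.3  31.   73.5 -28.9] 6.290991033028237e-12
[ 0.415  0.416  0.035 -0.001  0.121 -0.   ]
1.4 55 [ 34.  42.  75. -48.  93. -54.] 0.0
1.2 48 [ 29.  38.  79. -44.  86. -57.] 0.0
1.0 41 [ 24.  35.  82. -40.  79. -61.] 0.0
0.8 34 [ 19.  32.  85. -35.  73. -66.] 0.0
0.6 26 [ 13.  31.  88. -29.  66. -73.] 0.0
0.4 19 [  7.  31.  90. -22.  60. -80.] 0.0
0.2 12 [  2.  32.  92. -15.  55. -88.] 0.0
0.0 5 [ -3.  34.  94.  -6.  52. -98.] 0.0
```

Path fine. Go to the stand-off in front of the knee with jaws shut.

carry_out --pt "0.1 0.1 -0.05 0 0.03 0" --pt "0.2 0.2 -0.03 0 0.06 0" --pt "0.3 0.3 0 0 0.09 0" --pt "0.415 0.416 0.035 -0.001 0.121 0" --pt "0.415 0.416 0.035 -0.001 0.121 0" --pt "0.415 0.416 0.035 -0.001 0.121 0" --jaw -1

```text
time_s: 11.18
position: [0.6703, 0.1166, 0.2576]
tcp_rot: [[-0.13, 0.988, -0.083], [0.847, 0.154, 0.508], [0.515, -0.004, -0.857]]
force: [0.2, 1.1, 0.1]
opening: 0.179
```

```bash
python3 - <<'E'
from h import *
log(); im=bot.capture('wrist'); cv2.imwrite('pics/w10.png',im)
K=FO+FR@np.array([.0377,-.0995,.166]); R=toolR(98.8,31); d=R[:,2]; print(rel(K-d*.038,R))
print(proj([K],cam('wrist')))
E
```

```text
11.18 [0.6703 0.1166 0.2576] [-11.6  37.2  72.5  29.   83.3 -27.2] [0.16 1.08 0.11] 0.179
[[-0.13, 0.988, -0.083], [0.847, 0.154, 0.508], [0.515, -0.004, -0.857]]
[ 0.001  0.007  0.347 -0.002  0.    -0.001]
[[277.2148557  217.49273838]]
```

View pics/w10.png

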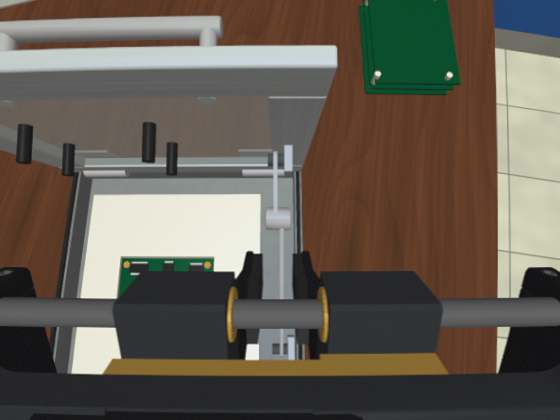

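carry_out --pt "0 0.005 0.1 -0.002 0 -0.001" --pt "0.001 0.007 0.2 -0.002 0 -0.001" --pt "0.001 0.007 0.3 -0.002 0 -0.001" --pt "0.001 0.007 0.347 -0.002 0 -0.001" --pt "0.001 0.007 0.347 -0.002 0 -0.001" --pt "0.001 0.007 0.347 -0.002 0 -0.001" --jaw -1

```text
time_s: 11.98
position: [0.6668, 0.1517, 0.1991]
tcp_rot: [[-0.132, 0.988, -0.077], [0.847, 0.153, 0.509], [0.515, 0.002, -0.857]]
force: [0.4, -0.4, -1.0]
opening: 0.009
```

```bash
python3 - <<'E'
from h import *
log(); im=bot.capture('wrist'); cv2.imwrite('pics/w11.png',im); sc=bot.capture('scene'); crop(sc,250,130,430,310,4,'pics/s11.png')
K=FO+FR@np.array([.0377,-.0995,.166]); R=toolR(98.8,31); d=R[:,2]; print(rel(K-d*.028,R))
E
```

```text
11.97 [0.6668 0.1517 0.1991] [ -8.8  40.4  76.2  30.4  75.7 -28.5] [ 0.37 -0.44 -1.01] 0.009
[[-0.132, 0.988, -0.077], [0.847, 0.153, 0.509], [0.515, 0.002, -0.857]]
[-0.    -0.003  0.054  0.001  0.     0.001]
```

View pics/w11.png

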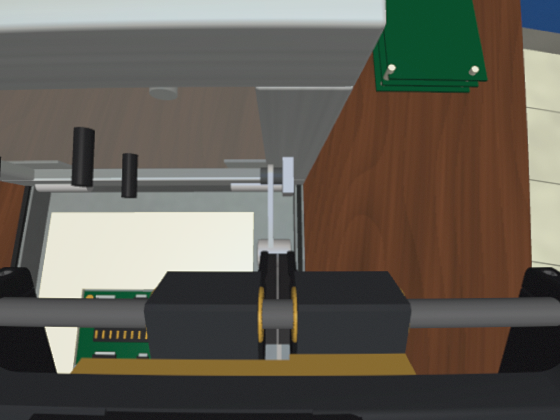

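View pics/s11.png

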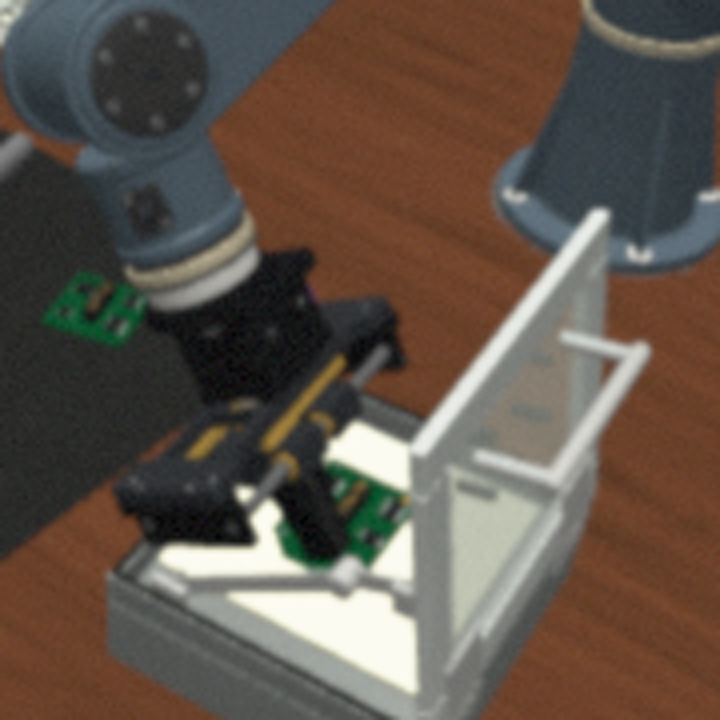

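carry_out --pt "0 -0.003 0.025 0.001 0 0.001" --pt "0 -0.003 0.05 0.001 0 0.001" --pt "0 -0.003 0.06 0.001 0 0.001" --pt "0 -0.003 0.07 0.001 0 0.001" --pt "0 -0.003 0.075 0.001 0 0.001" --pt "0 -0.003 0.075 0.001 0 0.001"

```text
time_s: 12.82
position: [0.6652, 0.1584, 0.1877]
tcp_rot: [[-0.131, 0.988, -0.078], [0.848, 0.153, 0.508], [0.514, 0.001, -0.858]]
force: [-2.2, -3.8, 6.4]
opening: 0.001
```

```bash
python3 - <<'E'
from h import *
log(); im=bot.capture('wrist'); cv2.imwrite('pics/w12.png',im)
K=FO+FR@np.array([.0377,-.0995,.166]); R=toolR(98.8,31); d=R[:,2]; print(rel(K-d*.028,R))
s=bot.read_state();print('along press',s['force']@d)
crop(im,200,140,360,280,4,'pics/w12c.png')
E
```

```text
12.82 [0.6652 0.1584 0.1877] [ -8.2  41.   76.9  30.7  74.4 -28.7] [-2.17 -3.82  6.39] 0.001
[[-0.131, 0.988, -0.078], [0.848, 0.153, 0.508], [0.514, 0.001, -0.858]]
[-0.     0.    -0.014  0.     0.001  0.   ]
along press -6.154772708123364
```

View pics/w12c.png

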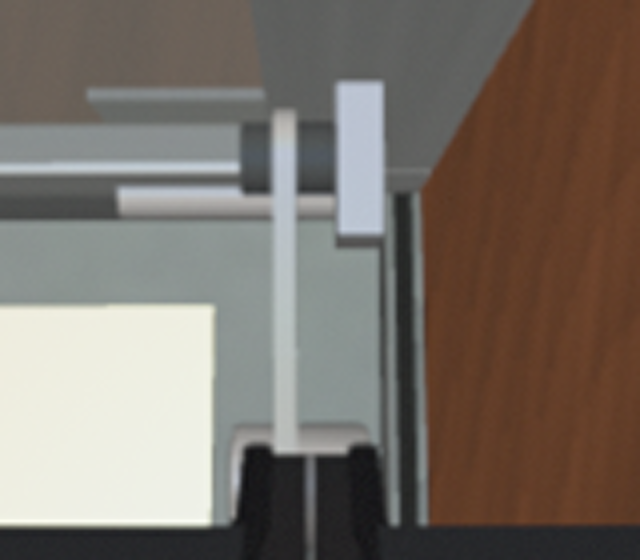

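carry_out --pt "0 0 0.01 0 0 0" --pt "0 0 0.02 0 0 0" --pt "0 0 0.03 0 0 0" --pt "0 0 0.04 0 0 0" --pt "0 0 0.045 0 0 0" --pt "0 0 0.045 0 0 0"

```text
time_s: 13.62
position: [0.6643, 0.1632, 0.1794]
tcp_rot: [[-0.131, 0.988, -0.079], [0.848, 0.153, 0.508], [0.514, -0.0, -0.858]]
force: [-0.9, 0.0, 0.0]
opening: 0.007
```

```bash
python3 - <<'E'
from h import *
log(); im=bot.capture('wrist'); cv2.imwrite('pics/w13.png',im)
K=FO+FR@np.array([.0377,-.0995,.166]); R=toolR(98.8,31); d=R[:,2]; print(rel(K-d*.028,R))
s=bot.read_state();print('along press',s['force']@d)
crop(im,200,140,360,280,4,'pics/w13c.png'); crop(bot.capture('scene'),250,130,430,310,4,'pics/s13.png')
E
```

```text
13.62 [0.6643 0.1632 0.1794] [ -7.8  41.6  77.3  30.9  73.4 -28.9] [-0.88  0.02  0.04] 0.007
[[-0.131, 0.988, -0.079], [0.848, 0.153, 0.508], [0.514, -0.0, -0.858]]
[-0.     0.001 -0.061  0.     0.001 -0.   ]
along press 0.047789278512667566
```

View pics/w13c.png

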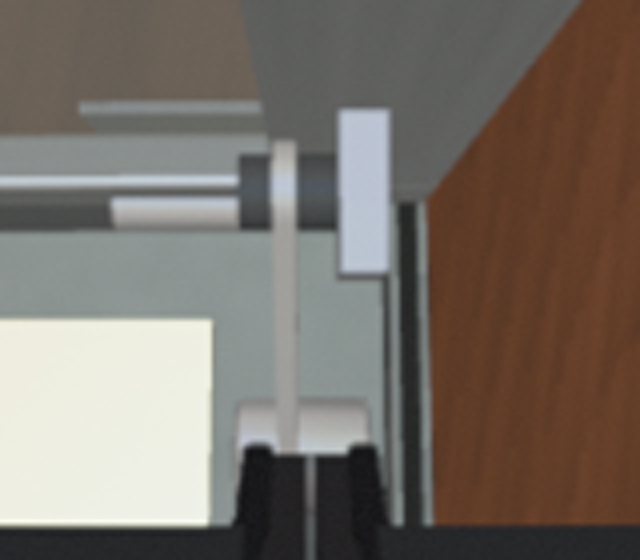

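View pics/s13.png

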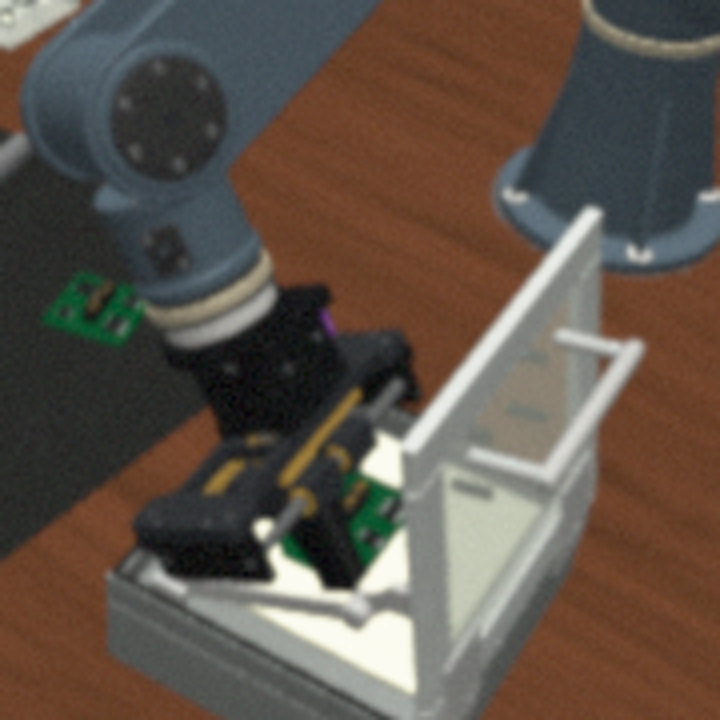

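carry_out --pt "0 0 -0.1 0 0 0" --pt "0 0 -0.35 0 0 0" --pt "0 0 -0.65 0 0 0" --pt "0 0 -0.95 0 0 0" --pt "0 0 -0.95 0 0 0" --pt "0 0 -0.95 0 0 0"

```text
time_s: 14.48
position: [0.6791, 0.066, 0.3431]
tcp_rot: [[-0.131, 0.988, -0.078], [0.848, 0.152, 0.508], [0.514, 0.0, -0.858]]
force: [-0.6, 0.4, -0.5]
opening: 0.008
```

```bash
python3 - <<'E'
from h import *
log(); 
im=bot.capture('wrist'); cv2.imwrite('pics/w14.png',im);sc=bot.capture('scene');tp=bot.capture('top')
cv2.imwrite('pics/s14f.png',sc);cv2.imwrite('pics/t14f.png',tp)
crop(sc,270,150,430,330,4,'pics/s14.png'); crop(tp,110,130,280,280,4,'pics/t14.png')
q=bot.read_state()['joint_positions']
p1=FO+FR@np.array([.0,.06,.47]);R1=hR(0,-1); q1,e=ik(p1,R1,q+[0,0,0,-30,0,-80]); print(q1.round(0),e,rel(p1,R1))
p2=FO+FR@np.array([.227,.002,.42]);R2=hR(50,-1); q2,e=ik(p2,R2,q1); print(q2.round(0),e)
E
```

```text
14.47 [0.6791 0.066  0.3431] [-15.5  33.9  65.   28.   94.3 -25.4] [-0.59  0.45 -0.54] 0.008
[[-0.131, 0.988, -0.078], [0.848, 0.152, 0.508], [0.514, 0.0, -0.858]]
[ -0.  11.  76.  -0.  93. -99.] 3.441691376337985e-14 [ 0.62  -0.795 -0.377  0.269 -0.272 -0.973]
[ 40.  38.  56. -45. 111. -66.] 1.6653345369377348e-15
```

View pics/s14.png

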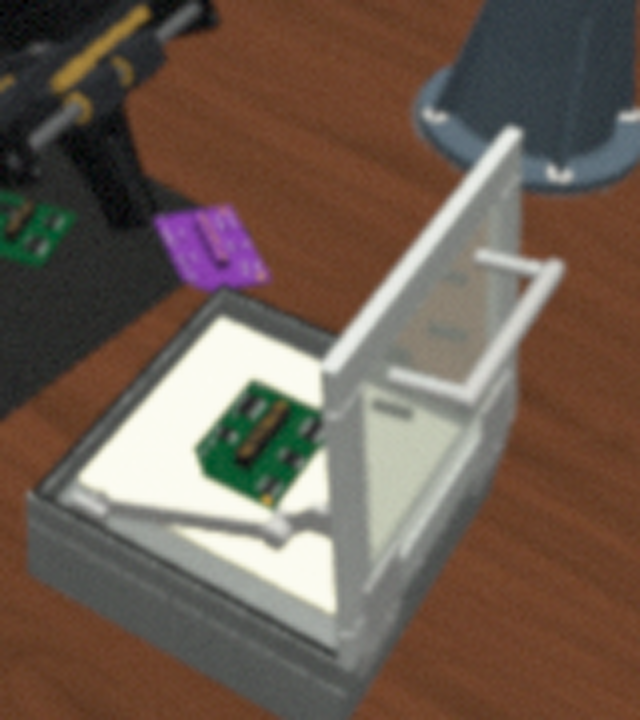

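View pics/t14.png

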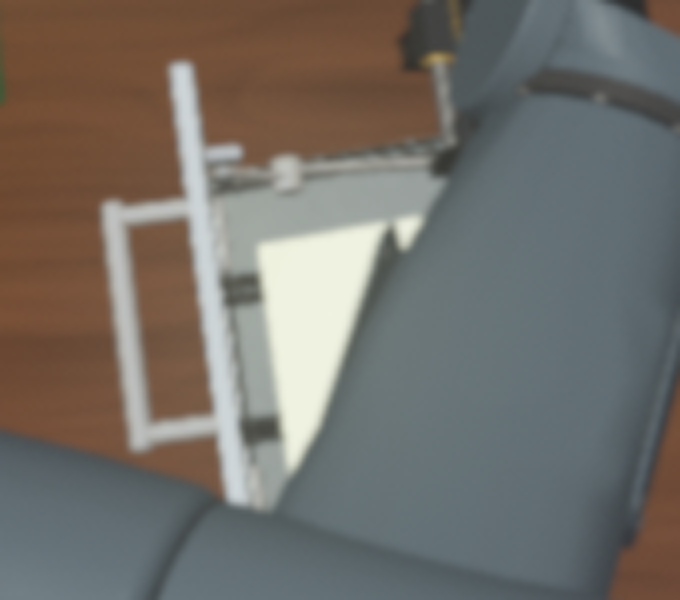

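carry_out --pt "0.1 -0.1 -0.15 0.03 -0.03 -0.1" --pt "0.2 -0.2 -0.3 0.06 -0.06 -0.2" --pt "0.3 -0.35 -0.377 0.09 -0.09 -0.32" --pt "0.45 -0.5 -0.377 0.12 -0.12 -0.43" --pt "0.62 -0.795 -0.377 0.15 -0.15 -0.54" --pt "0.62 -0.795 -0.377 0.18 -0.18 -0.65" --pt "0.62 -0.795 -0.377 0.21 -0.21 -0.76" --pt "0.62 -0.795 -0.377 0.24 -0.24 -0.87" --pt "0.62 -0.795 -0.377 0.269 -0.272 -0.973" --pt "0.62 -0.795 -0.377 0.269 -0.272 -0.973" --jaw -0.15

```text
time_s: 15.88
position: [0.5101, 0.1109, 0.4693]
tcp_rot: [[-0.988, -0.153, -0.003], [-0.153, 0.988, -0.0], [0.003, 0.0, -1.0]]
force: [0.1, 0.2, -1.1]
opening: 0.426
```

```bash
python3 - <<'E'
from h import *
log(); C=cam('top');S=cam('scene')
for a,b in [((138.2,181.8),(387,249.2)),((145.2,241.2),(410,216.3))]:
    p,e=tri(a,b,C,S); l=tofix(p); print(l.round(4),e)
    v=l-np.array([HX,0,HZ]); print('theta',np.arctan2(v[2],-v[0])-np.arctan2(N,A))
for a,b in [((137,182.4),(389,249)),((143.4,240.6),(410.6,218))]:
    p,e=tri(a,b,C,S); l=tofix(p); v=l-np.array([HX,0,HZ]); print('theta0',l.round(4),np.arctan2(v[2],-v[0])-np.arctan2(N,A))
p2=FO+FR@np.array([.227,.002,.42]);R2=hR(50,-1); print(rel(p2,R2))
E
```

```text
15.88 [0.5101 0.1109 0.4693] [ -0.   11.2  76.1  -0.   92.9 -98.8] [ 0.11  0.21 -1.11] 0.426
[[-0.988, -0.153, -0.003], [-0.153, 0.988, -0.0], [0.003, 0.0, -1.0]]
[ 0.1245 -0.0623  0.27  ] 0.005511122691922838
theta 1.3743003021590663
[0.1258 0.0683 0.2688] 0.006272399545057324
theta 1.3823213809973776
theta0 [ 0.1275 -0.061   0.2712] 1.3902871038910773
theta0 [0.1293 0.0659 0.267 ] 1.4034828592539925
[-2.960e-01  1.127e+00  2.460e-01  5.560e-01 -2.000e-03  1.000e-03]
```

carry_out --pt "-0.1 0.3 0 0.1 0 0" --pt "-0.2 0.6 0 0.2 0 0" --pt "-0.29 0.9 0 0.3 0 0" --pt "-0.29 1 0.1 0.42 0 0" --pt "-0.29 1 0.2 0.556 0 0" --pt "-0.29 1 0.2 0.556 0 0" --pt "-0.29 1 0.2 0.556 0 0" --jaw -0.25

```text
time_s: 16.75
position: [0.5372, 0.3171, 0.4294]
tcp_rot: [[-0.989, -0.099, 0.114], [-0.151, 0.636, -0.757], [0.002, -0.765, -0.644]]
force: [0.1, -0.5, 0.5]
opening: 0.377
```

```bash
python3 - <<'E'
from h import *
log(); im=bot.capture('wrist'); cv2.imwrite('pics/w15.png',im)
R2=hR(50,-1); d=R2[:,2]
for k in (.1,.05,0): print(k,rel(handle(1.378)-d*k,R2))
C=cam('wrist'); print(proj([handle(1.378,-.05),handle(1.378,.0),handle(1.378,.05)],C))
E
```

```text
16.75 [0.5372 0.3171 0.4294] [ 37.9  35.6  58.  -45.1 109.5 -67.5] [ 0.14 -0.55  0.51] 0.377
[[-0.989, -0.099, 0.114], [-0.151, 0.636, -0.757], [0.002, -0.765, -0.644]]
0.1 [-0.002  0.379  0.312  0.001 -0.001 -0.001]
0.05 [-0.003  0.378  0.562  0.001 -0.001 -0.001]
0 [-0.003  0.377  0.812  0.001 -0.001 -0.001]
[[351.76236165 249.86850111]
 [355.14524357 202.40973155]
 [358.73049997 150.33129165]]
```

View pics/w15.png

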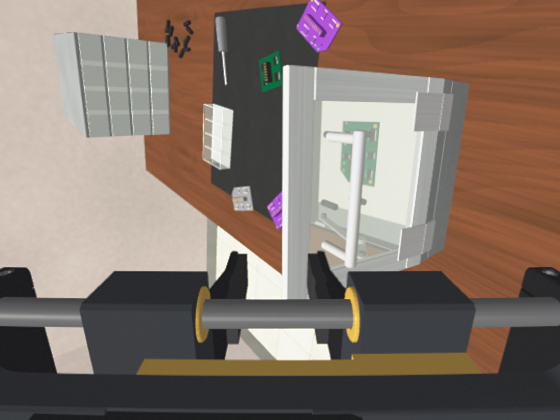

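carry_out --pt "0 0.15 0.05 0 0 0" --pt "0 0.3 0.15 0 0 0" --pt "-0.002 0.378 0.25 0.001 -0.001 -0.001" --pt "-0.002 0.378 0.4 0.001 -0.001 -0.001" --pt "-0.002 0.378 0.5 0.001 -0.001 -0.001" --pt "-0.002 0.378 0.5 0.001 -0.001 -0.001" --pt "-0.002 0.378 0.5 0.001 -0.001 -0.001"

```text
time_s: 17.68
position: [0.5432, 0.289, 0.3112]
tcp_rot: [[-0.989, -0.094, 0.118], [-0.151, 0.639, -0.755], [-0.005, -0.764, -0.645]]
force: [0.2, 0.1, -0.2]
opening: 0.375
```

```bash
python3 - <<'E'
from h import *
log(); im=bot.capture('wrist'); cv2.imwrite('pics/w16.png',im)
R2=hR(50,-1); d=R2[:,2]
for k in (.05,0): print(k,rel(handle(1.378)-d*k,R2))
C=cam('wrist'); print(proj([handle(1.378,-.05),handle(1.378,.0),handle(1.378,.05)],C))
E
```

```text
17.68 [0.5432 0.289  0.3112] [ 35.9  39.4  69.1 -43.3  97.1 -58.1] [ 0.21  0.13 -0.17] 0.375
[[-0.989, -0.094, 0.118], [-0.151, 0.639, -0.755], [-0.005, -0.764, -0.645]]
0.05 [ 0.004  0.008  0.07   0.002  0.001 -0.003]
0 [ 0.004  0.007  0.32   0.002  0.001 -0.003]
[[279.76196431 302.83692487]
 [279.55803976 238.96652675]
 [279.31629237 165.56305604]]
```

View pics/w16.png

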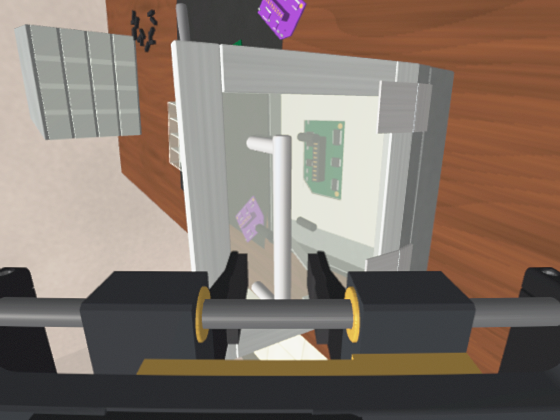

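carry_out --pt "0.002 0.01 0.1 0.002 0.001 -0.003" --pt "0.004 0.012 0.2 0.002 0.001 -0.003" --pt "0.004 0.012 0.27 0.002 0.001 -0.003" --pt "0.004 0.012 0.32 0.002 0.001 -0.003" --pt "0.004 0.012 0.32 0.002 0.001 -0.003" --pt "0.004 0.012 0.32 0.002 0.001 -0.003"

```text
time_s: 18.48
position: [0.5498, 0.2429, 0.2681]
tcp_rot: [[-0.988, -0.098, 0.118], [-0.154, 0.636, -0.757], [-0.001, -0.766, -0.643]]
force: [0.1, -0.3, -0.3]
opening: 0.374
```

```bash
python3 - <<'E'
from h import *
log(); im=bot.capture('wrist'); cv2.imwrite('pics/w17.png',im)
crop(bot.capture('scene'),270,100,450,310,4,'pics/s17.png')
E
```

```text
18.48 [0.5498 0.2429 0.2681] [ 32.5  40.   75.6 -44.6  89.9 -55.7] [ 0.1  -0.29 -0.28] 0.374
[[-0.988, -0.098, 0.118], [-0.154, 0.636, -0.757], [-0.001, -0.766, -0.643]]
```

View pics/w17.png

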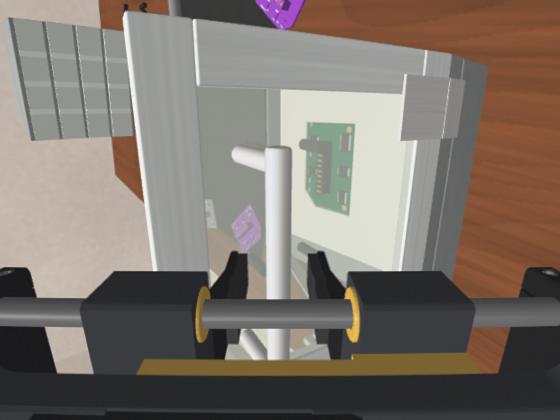

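View pics/s17.png

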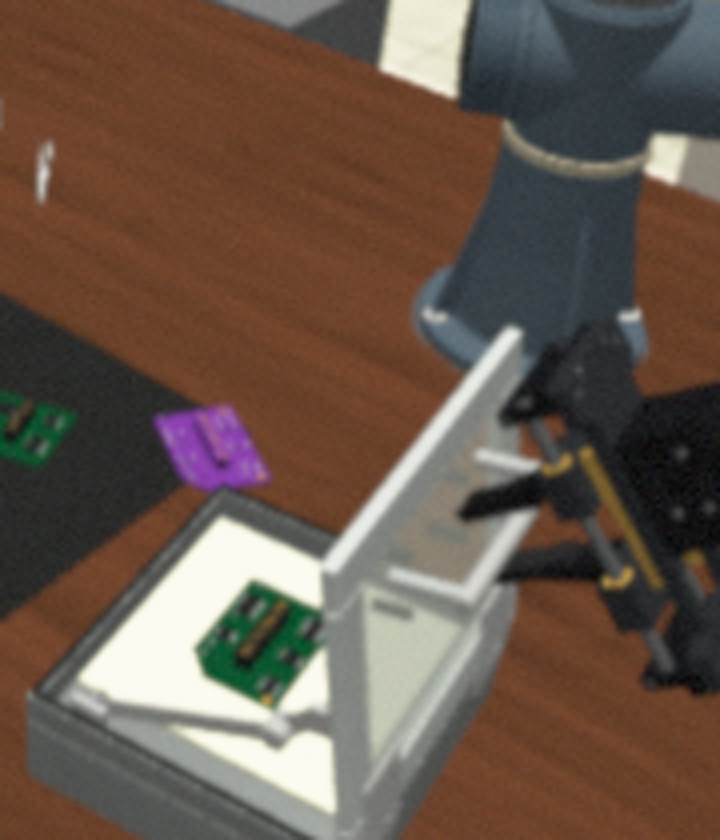

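carry_out --pt "0 0 0 0 0 0" --pt "0 0 0 0 0 0" --pt "0 0 0 0 0 0" --pt "0 0 0 0 0 0" --jaw -1

```text
time_s: 19.08
position: [0.5498, 0.2433, 0.2681]
tcp_rot: [[-0.988, -0.098, 0.119], [-0.154, 0.636, -0.756], [-0.001, -0.765, -0.643]]
force: [-0.1, 0.5, -1.3]
opening: 0.125
```

```bash
cat > path.py <<'E'
from h import *
log(); s=bot.read_state()
import sys
t0,t1,n=float(sys.argv[1]),float(sys.argv[2]),int(sys.argv[3])
# current offset between model handle(t0) and tcp, in fixture frame
l=tofix(s['position']); v=l-np.array([HX,0,HZ]); print('theta by tcp',np.arctan2(v[2],-v[0])-np.arctan2(N,A),'rad',np.hypot(v[0],v[2]),np.hypot(A,N),'y',l[1])
z=FR.T@s['tcp_rot'][:,2]; phi0=np.degrees(np.arctan2(-z[0],-z[2])); print('phi',phi0)
th0=np.arctan2(v[2],-v[0])-np.arctan2(N,A); r=np.hypot(v[0],v[2]); rg=float(sys.argv[4]) if len(sys.argv)>4 else r
for k in range(1,n+1):
    th=th0+(t1-th0)*k/n; phi=5+50*th/1.4 if t1>=-.5 else phi0
    a=th+np.arctan2(N,A); rr=r+(rg-r)*k/n
    P=FO+FR@np.array([HX-rr*np.cos(a),l[1],HZ+rr*np.sin(a)])
    x=rel(P,hR(phi,-1)); x[np.abs(x)<.0015]=0; print(round(th,3),x.tolist())
E
python3 path.py 1.38 1.0 10
```

```text
19.07 [0.5498 0.2433 0.2681] [ 32.5  40.   75.6 -44.6  89.9 -55.7] [-0.13  0.51 -1.3 ] 0.125
[[-0.988, -0.098, 0.119], [-0.154, 0.636, -0.756], [-0.001, -0.765, -0.643]]
theta by tcp 1.3853692375632642 rad 0.17426397293814352 0.1745266741790492 y 0.0016325139706773913
phi 49.948004614511575
1.347 [0.0, -0.024, 0.023, 0.035, 0.0, 0.0]
1.308 [0.0, -0.047, 0.048, 0.02, 0.0, 0.0]
1.27 [0.0, -0.069, 0.073, 0.004, 0.0, 0.0]
1.231 [0.0, -0.09, 0.099, -0.011, 0.0, 0.0]
1.193 [0.0, -0.111, 0.126, -0.026, 0.0, 0.0]
1.154 [0.0, -0.13, 0.154, -0.041, 0.0, 0.0]
1.116 [0.0, -0.148, 0.182, -0.057, 0.0, 0.0]
1.077 [0.0, -0.164, 0.211, -0.072, 0.0, 0.0]
1.039 [0.0, -0.18, 0.241, -0.087, 0.0, 0.0]
1.0 [0.0, -0.195, 0.271, -0.103, 0.0, 0.0]
```

carry_out --pt "0 -0.024 0.023 0 0 0" --pt "0 -0.047 0.048 0 0 0" --pt "0 -0.069 0.073 0 0 0" --pt "0 -0.09 0.099 -0.015 0 0" --pt "0 -0.111 0.126 -0.03 0 0" --pt "0 -0.13 0.154 -0.045 0 0" --pt "0 -0.148 0.182 -0.06 0 0" --pt "0 -0.164 0.211 -0.075 0 0" --pt "0 -0.18 0.241 -0.09 0 0" --pt "0 -0.195 0.271 -0.1 0 0"

```text
time_s: 20.32
position: [0.56, 0.1771, 0.2626]
tcp_rot: [[-0.988, -0.116, 0.101], [-0.154, 0.748, -0.646], [-0.001, -0.654, -0.756]]
force: [0.1, 2.6, -4.5]
opening: 0.124
```

```bash
python3 path.py 1.0 0.6 10 .1743; python3 - <<'E'
from h import *
cv2.imwrite('pics/w18.png',bot.capture('wrist')); crop(bot.capture('scene'),250,100,450,310,3.5,'pics/s18.png')
E
```

```text
20.32 [0.56   0.1771 0.2626] [ 24.4  34.7  82.1 -39.9  79.3 -61.1] [ 0.07  2.63 -4.45] 0.124
[[-0.988, -0.116, 0.101], [-0.154, 0.748, -0.646], [-0.001, -0.654, -0.756]]
theta by tcp 0.9970805623940269 rad 0.17398910436364246 0.1745266741790492 y 0.0016625783820192926
phi 40.84365458400619
0.957 [0.0, -0.019, 0.029, -0.018, 0.0, 0.0]
0.918 [0.0, -0.036, 0.059, -0.034, 0.0, 0.0]
0.878 [0.0, -0.053, 0.089, -0.05, 0.0, 0.0]
0.838 [0.0, -0.068, 0.12, -0.066, 0.0, 0.0]
0.799 [0.0, -0.081, 0.152, -0.081, 0.0, 0.0]
0.759 [0.0, -0.094, 0.184, -0.097, 0.0, 0.0]
0.719 [0.0, -0.105, 0.217, -0.113, 0.0, 0.0]
0.679 [0.0, -0.115, 0.25, -0.129, 0.0, 0.0]
0.64 [0.0, -0.124, 0.284, -0.144, 0.0, 0.0]
0.6 [0.0, -0.131, 0.317, -0.16, 0.0, 0.0]
```

View pics/s18.png

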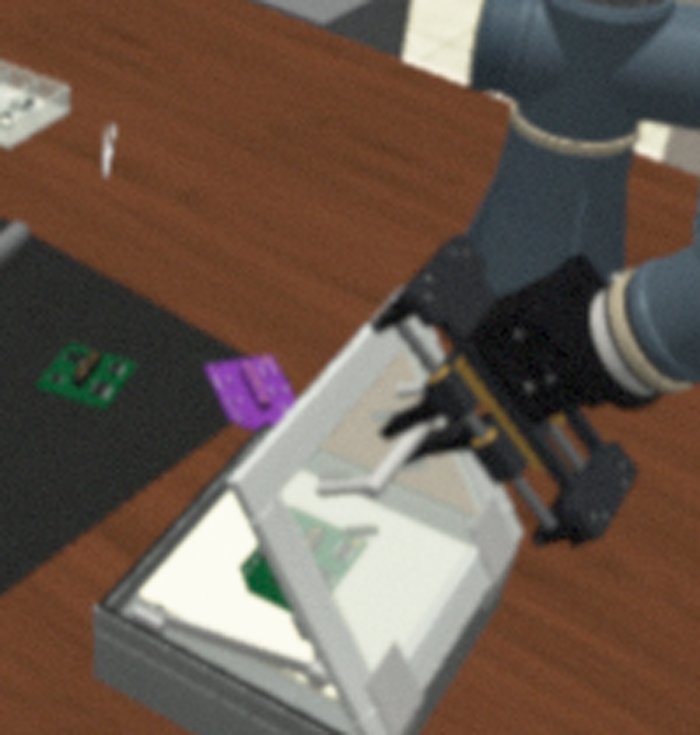

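carry_out --pt "0 -0.019 0.029 -0.018 0 0" --pt "0 -0.036 0.059 -0.034 0 0" --pt "0 -0.053 0.089 -0.05 0 0" --pt "0 -0.068 0.12 -0.066 0 0" --pt "0 -0.081 0.152 -0.081 0 0" --pt "0 -0.094 0.184 -0.097 0 0" --pt "0 -0.105 0.217 -0.113 0 0" --pt "0 -0.115 0.25 -0.129 0 0" --pt "0 -0.124 0.284 -0.144 0 0" --pt "0 -0.131 0.317 -0.16 0 0"

```text
time_s: 21.68
position: [0.5696, 0.116, 0.2311]
tcp_rot: [[-0.988, -0.137, 0.069], [-0.153, 0.886, -0.438], [-0.001, -0.444, -0.896]]
force: [2.4, 5.6, -7.3]
opening: 0.126
```

```bash
python3 path.py .6 0.2 10 .1743
```

```text
21.68 [0.5696 0.116  0.2311] [ 13.1  31.1  88.  -29.   66.  -72.5] [ 2.41  5.57 -7.33] 0.126
[[-0.988, -0.137, 0.069], [-0.153, 0.886, -0.438], [-0.001, -0.444, -0.896]]
theta by tcp 0.5956849664283954 rad 0.1739556871736952 0.1745266741790492 y 0.0015370674493177653
phi 26.349824013208075
0.556 [0.0, -0.014, 0.031, -0.017, 0.0, 0.0]
0.517 [0.0, -0.027, 0.063, -0.032, 0.0, 0.0]
0.477 [0.0, -0.039, 0.096, -0.048, 0.0, 0.0]
0.437 [0.0, -0.049, 0.129, -0.064, 0.0, 0.0]
0.398 [0.0, -0.058, 0.162, -0.079, 0.0, 0.0]
0.358 [0.0, -0.066, 0.195, -0.095, 0.0, 0.0]
0.319 [0.0, -0.072, 0.229, -0.111, 0.0, 0.0]
0.279 [0.0, -0.077, 0.263, -0.126, 0.0, 0.0]
0.24 [0.0, -0.081, 0.298, -0.142, 0.0, 0.0]
0.2 [0.0, -0.083, 0.332, -0.158, 0.0, 0.0]
```

carry_out --pt "0 -0.014 0.031 -0.017 0 0" --pt "0 -0.027 0.063 -0.032 0 0" --pt "0 -0.039 0.096 -0.048 0 0" --pt "0 -0.049 0.129 -0.064 0 0" --pt "0 -0.058 0.162 -0.079 0 0" --pt "0 -0.066 0.195 -0.095 0 0" --pt "0 -0.072 0.229 -0.111 0 0" --pt "0 -0.077 0.263 -0.126 0 0" --pt "0 -0.081 0.298 -0.142 0 0" --pt "0 -0.083 0.332 -0.158 0 0"

```text
time_s: 22.92
position: [0.5763, 0.0729, 0.1788]
tcp_rot: [[-0.988, -0.149, 0.033], [-0.153, 0.967, -0.205], [-0.001, -0.207, -0.978]]
force: [1.8, 7.8, -6.2]
opening: 0.133
```

```bash
python3 path.py .2 0.02 8 .1743;python3 - <<'E'
from h import *
cv2.imwrite('pics/w19.png',bot.capture('wrist')); crop(bot.capture('scene'),250,100,450,310,3.5,'pics/s19.png')
E
```

```text
22.93 [0.5763 0.0729 0.1788] [  2.1  31.9  92.2 -14.5  55.3 -88.5] [ 1.79  7.8  -6.18] 0.133
[[-0.988, -0.149, 0.033], [-0.153, 0.967, -0.205], [-0.001, -0.207, -0.978]]
theta by tcp 0.20134619735528403 rad 0.17359345532499562 0.1745266741790492 y 0.0014494091154485045
phi 11.965981036296261
0.179 [0.0, -0.006, 0.019, -0.006, 0.0, 0.0]
0.156 [0.0, -0.011, 0.038, -0.015, 0.0, 0.0]
0.133 [0.0, -0.017, 0.057, -0.024, 0.0, 0.0]
0.111 [0.0, -0.021, 0.076, -0.033, 0.0, 0.0]
0.088 [0.0, -0.025, 0.095, -0.042, 0.0, 0.0]
0.065 [0.0, -0.029, 0.115, -0.051, 0.0, 0.0]
0.043 [0.0, -0.033, 0.134, -0.06, 0.0, 0.0]
0.02 [0.0, -0.035, 0.154, -0.069, 0.0, 0.0]
```

View pics/s19.png

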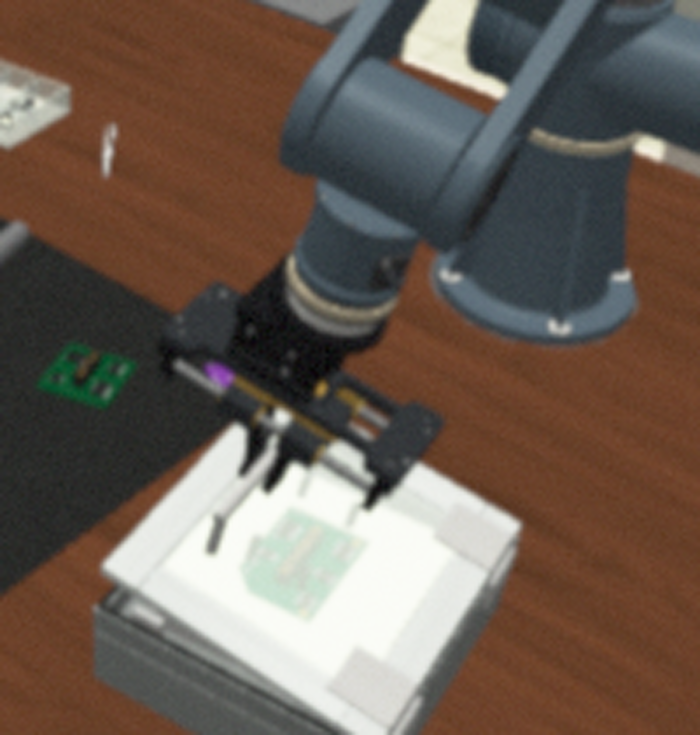

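View pics/w19.png

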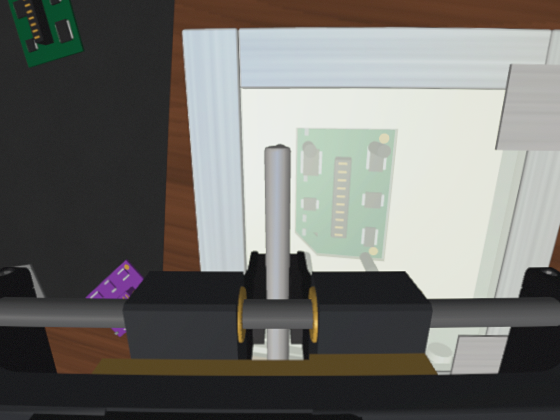

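carry_out --pt "0 -0.003 0.018 -0.008 0 0" --pt "0 -0.007 0.036 -0.016 0 0" --pt "0 -0.012 0.055 -0.024 0 0" --pt "0 -0.016 0.074 -0.033 0 0" --pt "0 -0.02 0.093 -0.042 0 0" --pt "0 -0.024 0.112 -0.051 0 0" --pt "0 -0.027 0.13 -0.06 0 0" --pt "0 -0.03 0.145 -0.065 0 0" --pt "0 -0.03 0.145 -0.065 0 0"

```text
time_s: 24.15
position: [0.5782, 0.0611, 0.1513]
tcp_rot: [[-0.988, -0.151, 0.017], [-0.152, 0.983, -0.104], [-0.001, -0.105, -0.994]]
force: [1.3, 7.8, -5.4]
opening: 0.128
```

```bash
python3 path.py .02 -0.02 4 .1735
```

```text
24.15 [0.5782 0.0611 0.1513] [ -2.   33.7  93.4  -7.5  52.  -96.1] [ 1.28  7.83 -5.37] 0.128
[[-0.988, -0.151, 0.017], [-0.152, 0.983, -0.104], [-0.001, -0.105, -0.994]]
theta by tcp 0.028166856163562237 rad 0.17336734662034015 0.1745266741790492 y 0.0014041761046286036
phi 6.035151305734962
0.016 [0.0, -0.002, 0.01, -0.005, 0.0, 0.0]
0.004 [0.0, -0.005, 0.02, -0.01, 0.0, 0.0]
-0.008 [0.0, -0.007, 0.031, -0.015, 0.0, 0.0]
-0.02 [0.0, -0.009, 0.041, -0.019, 0.0, 0.0]
```

carry_out --pt "0 -0.002 0.01 -0.005 0 0" --pt "0 -0.004 0.02 -0.01 0 0" --pt "0 -0.005 0.027 -0.01 0 0" --pt "0 -0.005 0.027 -0.01 0 0"

```text
time_s: 24.65
position: [0.5783, 0.061, 0.151]
tcp_rot: [[-0.988, -0.151, 0.016], [-0.152, 0.985, -0.087], [-0.003, -0.088, -0.996]]
force: [-6.4, 10.5, 22.5]
opening: 0.126
```

```bash
python3 path.py .02 -0.02 1 .1735
```

```text
24.65 [0.5783 0.061  0.151 ] [ -2.5  33.6  93.5  -6.3  51.9 -97.4] [-6.37 10.54 22.51] 0.126
[[-0.988, -0.151, 0.016], [-0.152, 0.985, -0.087], [-0.003, -0.088, -0.996]]
theta by tcp 0.026494825292743218 rad 0.17340840501521296 0.1745266741790492 y 0.0013288419967281131
phi 5.062093991753878
-0.02 [0.0, -0.009, 0.039, -0.009, 0.002, 0.0]
```

carry_out --pt "0 0 -0.005 0 0 0" --pt "0 0 -0.01 0 0 0" --pt "0 0 -0.01 0 0 0" --pt "0 0 -0.01 0 0 0"

```text
time_s: 25.15
position: [0.5781, 0.0616, 0.1532]
tcp_rot: [[-0.988, -0.151, 0.016], [-0.152, 0.985, -0.086], [-0.003, -0.087, -0.996]]
force: [2.3, 7.9, -6.4]
opening: 0.124
```

```bash
python3 - <<'E'
from h import *
log(); im=bot.capture('wrist'); cv2.imwrite('pics/w20.png',im); sc=bot.capture('scene'); crop(sc,250,150,430,310,4,'pics/s20.png')
E
```

```text
25.15 [0.5781 0.0616 0.1532] [ -2.5  33.5  93.4  -6.2  52.2 -97.5] [ 2.33  7.88 -6.36] 0.124
[[-0.988, -0.151, 0.016], [-0.152, 0.985, -0.086], [-0.003, -0.087, -0.996]]
```

View pics/s20.png

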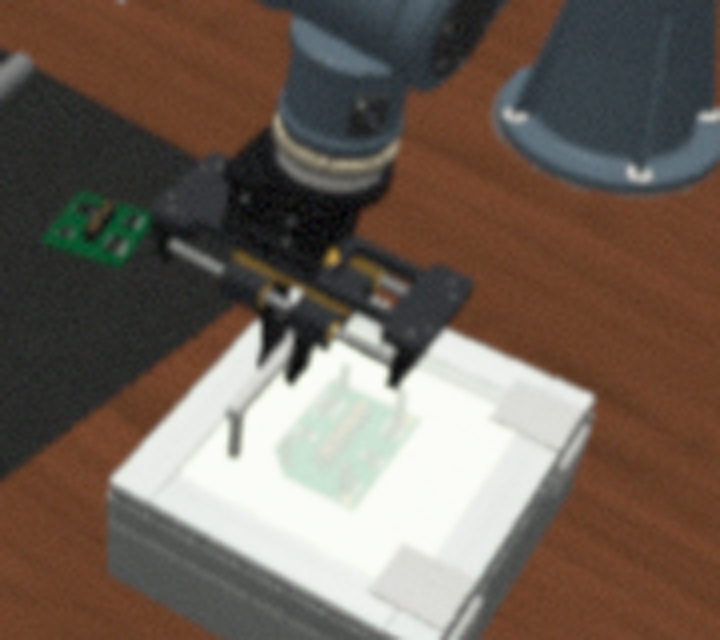

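View pics/w20.png

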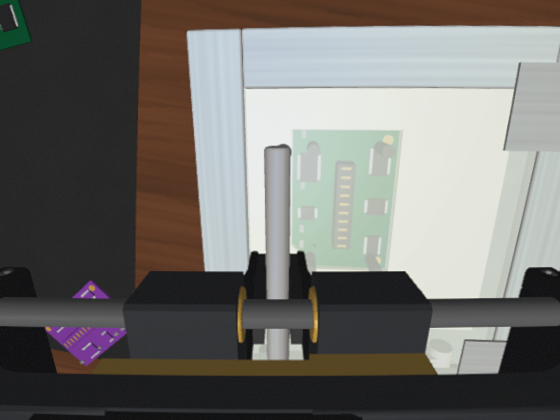

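carry_out --pt "0 0 0.006 0 0 0" --pt "0 0 0.012 0 0 0" --pt "0 0 0.012 0 0 0"

```text
time_s: 25.62
position: [0.5782, 0.0611, 0.1513]
tcp_rot: [[-0.988, -0.152, 0.016], [-0.152, 0.985, -0.086], [-0.002, -0.088, -0.996]]
force: [2.5, 4.9, -2.8]
opening: 0.126
```

carry_out --pt "0 0 0 0 0 0" --pt "0 0 0 0 0 0" --pt "0 0 0 0 0 0" --jaw -0.1

```text
time_s: 26.0
position: [0.5781, 0.0601, 0.1518]
tcp_rot: [[-0.988, -0.152, 0.015], [-0.152, 0.984, -0.088], [-0.002, -0.089, -0.996]]
force: [-0.0, -0.6, 0.0]
opening: 0.38
```

```bash
python3 - <<'E'
from h import *
log()
E
```

```text
26.0 [0.5781 0.0601 0.1518] [ -2.6  33.6  93.4  -6.3  52.  -97.5] [-0.04 -0.58  0.02] 0.38
[[-0.988, -0.152, 0.015], [-0.152, 0.984, -0.088], [-0.002, -0.089, -0.996]]
```

Released. Retract, then check the lid.

carry_out --pt "0 0 -0.1 0 0 0" --pt "0 0 -0.3 0 0 0" --pt "0 0 -0.6 0 0 0" --pt "0 0 -0.9 0 0 0" --pt "0 0 -0.9 0 0 0" --pt "0 0 -0.9 0 0 0"

```text
time_s: 26.75
position: [0.5745, 0.0756, 0.3308]
tcp_rot: [[-0.988, -0.152, 0.014], [-0.152, 0.984, -0.088], [-0.001, -0.089, -0.996]]
force: [-0.9, 0.6, -1.7]
opening: 0.449
```

```bash
python3 - <<'E'
from h import *
log(); im=bot.capture('wrist'); cv2.imwrite('pics/w21.png',im); sc=bot.capture('scene'); cv2.imwrite('pics/s21f.png',sc);crop(sc,250,150,430,310,4,'pics/s21.png')
print(proj([handle(0,-.055),handle(0,0),handle(0,.055)],cam('wrist')),proj([handle(0,-.055),handle(0,.055),handle(0.1,-.055)],cam('scene')))
E
```

```text
26.75 [0.5745 0.0756 0.3308] [ -1.   21.5  82.4  -5.2  75.2 -98.5] [-0.91  0.65 -1.71] 0.449
[[-0.988, -0.152, 0.014], [-0.152, 0.984, -0.088], [-0.001, -0.089, -0.996]]
[[276.67005291 247.21165238]
 [276.56562078 197.91030437]
 [276.45164212 143.64730545]] [[308.74510778 250.58139531]
 [330.20407626 226.40299174]
 [311.19168482 247.02511028]]
```

View pics/w21.png

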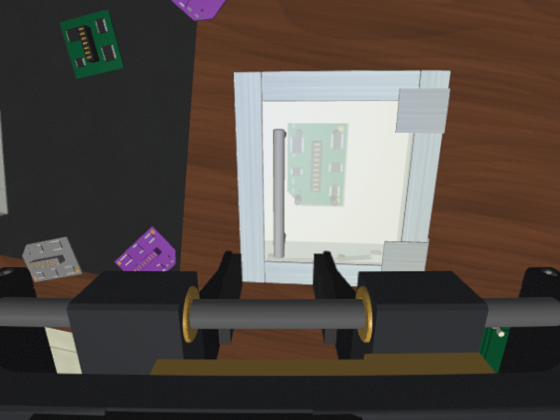

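View pics/s21.png

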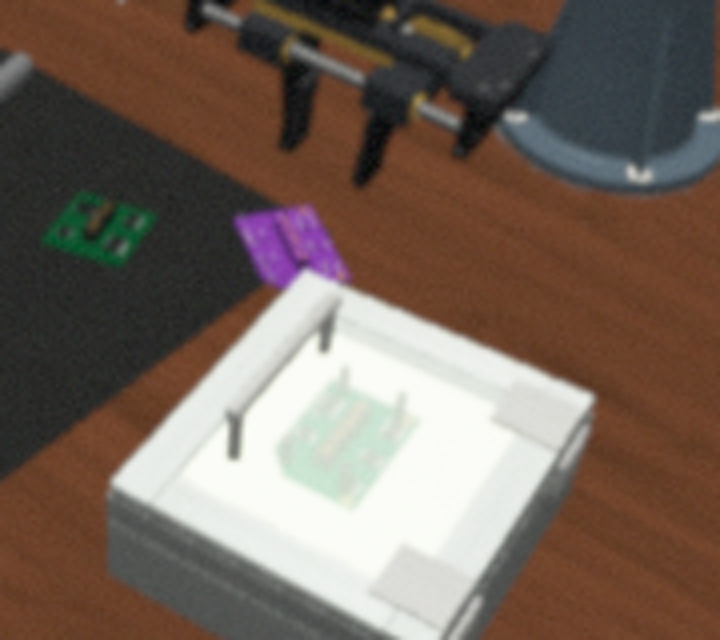

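```bash
python3 - <<'E'
from h import *
H=handle(0); R=hR(0,-1); print(H)
print(rel([H[0],H[1],.19],R),rel([H[0],H[1],.172],R))
E
```

```text
[0.57801463 0.05843285 0.147     ]
[-0.008 -0.026  0.701 -0.056 -0.002 -0.   ] [-0.009 -0.018  0.791 -0.056 -0.002 -0.   ]
```

carry_out --pt "-0.008 -0.026 0.1 -0.056 -0.002 0" --pt "-0.008 -0.026 0.3 -0.056 -0.002 0" --pt "-0.008 -0.026 0.45 -0.056 -0.002 0" --pt "-0.008 -0.026 0.55 -0.056 -0.002 0" --pt "-0.008 -0.025 0.65 -0.056 -0.002 0" --pt "-0.008 -0.025 0.7 -0.056 -0.002 0" --pt "-0.008 -0.025 0.7 -0.056 -0.002 0" --pt "-0.008 -0.025 0.7 -0.056 -0.002 0" --jaw -1

```text
time_s: 27.85
position: [0.5782, 0.0585, 0.1905]
tcp_rot: [[-0.988, -0.152, 0.001], [-0.152, 0.988, -0.001], [-0.001, -0.001, -1.0]]
force: [0.2, -0.9, 0.5]
opening: 0.007
```

carry_out --pt "0 0 0.03 0 0 0" --pt "0 0 0.05 0 0 0" --pt "0 0 0.065 0 0 0" --pt "0 0 0.065 0 0 0"

```text
time_s: 28.35
position: [0.578, 0.0585, 0.1772]
tcp_rot: [[-0.988, -0.152, 0.001], [-0.152, 0.988, -0.001], [-0.001, -0.001, -1.0]]
force: [-0.9, -0.6, 0.5]
opening: 0.002
```

carry_out --pt "0 0 0.01 0 0 0" --pt "0 0 0.018 0 0 0" --pt "0 0 0.018 0 0 0"

```text
time_s: 28.72
position: [0.578, 0.0586, 0.1735]
tcp_rot: [[-0.988, -0.152, 0.0], [-0.152, 0.988, -0.001], [-0.0, -0.001, -1.0]]
force: [-1.1, 0.2, -1.0]
opening: 0.005
```

carry_out --pt "0 0 0.006 0 0 0" --pt "0 0 0.012 0 0 0" --pt "0 0 0.012 0 0 0"

```text
time_s: 29.1
position: [0.5782, 0.0586, 0.1723]
tcp_rot: [[-0.988, -0.152, 0.001], [-0.152, 0.988, -0.001], [-0.001, -0.001, -1.0]]
force: [-2.1, -0.7, 6.5]
opening: 0.004
```

carry_out --pt "0 0 -0.1 0 0 0" --pt "0 0 -0.4 0 0 0" --pt "0 0 -0.7 0 0 0" --pt "0 0 -1 0 0 0" --pt "0 0 -1 0 0 0" --pt "0 0 -1 0 0 0"

```text
time_s: 29.85
position: [0.5772, 0.0588, 0.3717]
tcp_rot: [[-0.988, -0.153, 0.0], [-0.153, 0.988, -0.001], [-0.0, -0.001, -1.0]]
force: [-0.7, -1.4, 0.0]
opening: 0.003
```

```bash
python3 - <<'E'
from h import *
log(); im=bot.capture('wrist'); crop(im,220,50,480,300,3,'pics/w22.png')
cv2.imwrite('pics/t22.png',bot.capture('top'))
E
```

```text
29.85 [0.5772 0.0588 0.3717] [  -5.2   19.7   78.6   -0.    81.7 -104. ] [-0.71 -1.42  0.02] 0.003
[[-0.988, -0.153, 0.0], [-0.153, 0.988, -0.001], [-0.0, -0.001, -1.0]]
```

View pics/w22.png

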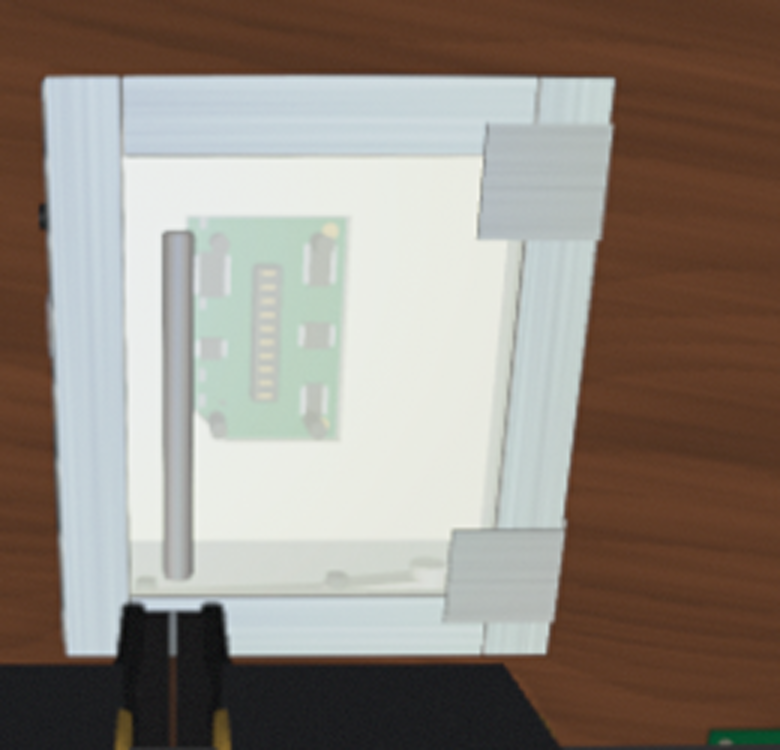

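View pics/t22.png

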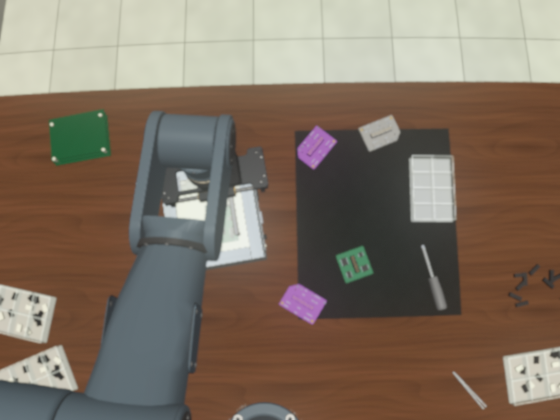

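The lid is shut with the board seated under it, the square board, parts box and screwdriver are where they were, and the arm is clear.

```bash
python3 -c "
from rig import bot
print(bot.hand_in())"
```

```text
the job is handed in; nothing more can be done
None
```

The cut-corner board is in the recess with the lid shut over it, and I handed the job in at about 30 s of the 64 s allowed. The hand-in gives no verdict.

- **Board:** I gripped it by its connector block, lowered it into the recess and let go. The wrist picture showed an even gap on the recess sides in view. It still lies square in the recess, seen through the closed window.
- **Stay:** I pressed the knee along the 31° line. The wrist force was about 6 N at 3 mm of travel. By about 12 mm the knee had snapped through, the force was back to zero and the lid was still up, at about 1.38 rad.
- **Lid:** I took it by the bar handle and lowered it at about 0.3 rad/s, then let go.
- **Other things:** The top picture shows the square board, parts box, screwdriver and look-alikes where they were.

Two readings did not fit at first:

- **Lid angle:** When the lid bottomed, the arm position suggested it was still 0.026 rad open, with 22 N at the wrist. Touching the handle from above with the closed fingers put the bar's top at 153 mm, which matches fully shut. The first reading came from gripping the bar about 4 mm off the tool centre.
- **Nest position:** Wrist-camera estimates from different heights differed by about 2 mm, within the stated calibration. I placed the board from its position relative to the recess in a single picture.

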